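# Close the spice mill and hold its lid at half turn

### The job

Lay the perforated sieve disc into the mouth of the spice mill and press it down so that it sits level on the ledge inside. Then fit the lid with its two lugs in the mill's two slots, push it fully home and turn it clockwise against the spring to the half mark, midway to the lock; never turn it as far as the lock. Finish while still gripping the lid and holding it at the half mark (let go, it springs back), and leave the things lying around undisturbed.

Things in the scene. Friction and masses are not known exactly. Their poses are not given: they have to be found in the camera images.
- mill: White round bench spice mill, fixed, upright; 116 mm across (foot 128), 80 mm high. Origin: centre of its underside. Its mouth is an 80 mm hole in a 6 mm thick steel cover ring; two entry slots 16 mm wide run outward from the hole to the rim, along the mill's own +x and -x. Its yaw is 0 to 0.7 rad.
- mill_mouth (a point): Centre of the mill's mouth, at the cover ring's top, 80 mm above the worktop; axes as the mill's. With the lid home, its cap lies on this plane and the lid's origin is 16 mm below this point.
- mill_ledge (a point): Centre of the ledge inside the mill, 30 mm below the mouth (50 mm above the worktop). The ledge is a flat ring, 56 mm inner diameter, in a bore of 80 mm; the sieve disc lies on it, its origin then at this point.
- half_mark (a point): One half mark: a single dark bar on the mill's rim with a dark line down the side wall, 0.78 rad clockwise (from above) of the slot on the mill's +x; this point is its middle, 55 mm from the axis, at the top. An equal mark lies opposite. The lock marks are pairs of dark bars, 1.48 rad clockwise of the slots. One end of the lid's bar points here when the ring is at 0.7.
- sieve: Perforated steel disc, 76 mm diameter, 4 mm thick, 0.1 kg, with a round knob on its centre, 16 mm diameter, 20 mm high (total 24 mm). Origin: centre of its underside; z up. It lies flat on the worktop left or right of the mill, the lid on the other side. Seated, its knob ends 6 mm below the mouth; the lid's hollow plug leaves room for it.
- lid: Grey lid, 0.25 kg, upright on its plug. Hollow steel plug 77 mm diameter, 16 mm high, tapered foot; two lugs 12 mm wide, 5 mm high, 3 to 8 mm above the origin, reach out to 49 mm from the axis; cap 104 mm diameter, 16 to 24 mm above the origin. Origin: centre of the plug's underside. Bar and lugs lie along its x axis; either way round fits. Start yaw within 0.45 rad of 0.
- lid_bar (a point): Top middle of the lid's grip bar, 53 mm above the lid's origin, axes as the lid's. The bar stands 29 mm above the cap, is 76 mm long (along x) and 14 mm thick (along y), with the lugs below its two ends and a small pointer on the cap at each end.
- drive_ring (a joint): Sprung ring in the mill, pushed by the lid's lugs; rad, clockwise from above is positive: 0 at rest, 0.7 at the half mark, 1.4 at the lock (hard stop). From bar in line with the slots the lid turns about 0.08 rad freely, then the ring follows it one to one. Springs back if let go: 0.05 N m at 0, 0.16 N m at 0.7. Turned, the lugs are caught under the cover ring.
- scissors: Scissors with red handles, about 200 mm long, lying beyond the work on the right. Bystander. Origin near the pivot.
- ribbon_spool: White spool of red ribbon, about 100 mm, lying beyond the work on the left. Bystander. Origin near the spool, on its underside.
- marker: Black and white marker pen, 135 mm long, lying between the robot and the mill. Bystander. Origin at its middle, on its underside.

How it is judged:
By the outcome, as a careful person would: the job done as asked, in the order asked, and still so for the second after the job is handed in, while the arm keeps its last pose, push and grip.
It also fails if it takes over 64 s, if anything falls off the work surface, if the arm or the gripper's body presses on something with over 40 N, if the wrist force passes 120 N, or if a joint passes its speed limit or range.

### The arm

A 6-joint arm with a two-finger parallel gripper is mounted at the origin on a cart in front of the work surface, level with it; the furniture and walls round the work are solid. World frame = base frame: x ahead of the robot, y to its left, z up, the work surface at z = 0. Lengths are in mm, angles in rad, forces in N, time in s.
With the tool pointing down it reaches from about 325 to 925 mm from the base axis. Payload 3.1 kg.
Tool frame: the origin (TCP) lies at the very end of the fingers, on their centre line; the grasp point (between the pads) lies 19 mm behind it (env.hold_point_z is the z of the grasp point in the tool frame, in mm); z points along the fingers, y is the direction in which the jaws open and shut (so a half turn about z gives the same grasp; the last joint's range is limited). The gripper opens to 85 mm and grips with 20 to 120 N. Pads are 22 mm wide; open, the fingers measure 114 mm over their backs; the gripper's body (76 mm by 85 mm) begins 54 mm behind the grasp point. The pads swing forward as they close: fully open they stand 13 mm farther back than shut.
Start: joints at [1.001, 0.217, 1.613, -0, 1.311, -0.112], TCP at [276.219, 560.662, 231.3] pointing down, gripper open.
Joint ranges: [-2.75, 2.75], [-0.78, 2.1], [0.31, 2.55], [-1.13, 4.27], [0.13, 2.63], [-2.58, 2.58]. Speed limits (rad/s): [2.79, 2.79, 3.14, 3.14, 3.14, 3.14].

### API

Orientations are given as [roll, pitch, yaw] about the fixed x, y, z axes, in that order (R = Rz(yaw) Ry(pitch) Rx(roll)).
In Python, from rig import env gives the robot as it stands.
- The arm moves only by the tool drive_tool, never from a script. Its argument "motion" is a list of rows, each a list of 3 entries, a list of its own where there are three numbers: the gripper command: -1 is fully open, 1 is shut, values between are in proportion, then the shift along the tool's x, y, z as a fraction of full scale, then the turn, a rotation vector about the tool's x, y, z as a fraction of full scale. In form: [[grip, [dx, dy, dz], [rx, ry, rz]], ...]. A call has 1 to 8 rows; each row shifts and turns the commanded pose from where the row before left it, along the tool's axes as they then stand; what a row does not reach is not made up. Full scale, the value 1, is 0.03 m for a shift and 8 degrees for a turn. A row lasts 1/10 s, in which the tool goes at most 50 mm and 8.59 degrees, less where a joint would pass 70% of its speed; a pose out of reach is approached as far as the arm can. A call with a number of a shift or a turn outside -1 to 1 is refused whole. A call with a gripper value outside its range is refused whole. The fingers move at their own pace and stop on an object; "force" is the grip in N (left out, the last holds). Time passes only in rows, so rows that do not move let the fingers close. It gives the time, the measured TCP pose, the force and the opening at its end, in the units of the state.
- env.get_state(): the state, without advancing time (a new reading comes with each control period).
- env.snapshot(name): name is "scene" or "top" or "wrist"; returns a dict with "image" (400x640x3 uint8, red, green, blue), "mtx" (3x3 intrinsics, pixels), "xyz" and "attitude" of the camera in the world. Camera axes: x right, y up, looking along -z (the intrinsics and any distortion apply to the point x, -y, -z); pixel columns grow to the right and rows downward; lengths in mm; the calibration is good to about 2 mm. A picture is of the moment at which its call begins. There is no depth.
- env.job_done(): hands the job in, once; it reports no verdict.
The state is a dict: "time_s": time; "joints": joint angles; "dq": joint speeds; "tau": joint torques, N m; "tcp_pos": TCP position; "eef_rot": TCP orientation; "contact_force": force on the tool from outside, world axes, zero at the start; "ft_torque": the same for the moment, N m; "opening": finger opening in mm.
Only numpy, scipy, OpenCV 4.12 (cv2) and the standard library are available. Lean on these libraries where they do the work, as an engineer would, in place of code of your own. Each camera call takes 0.05 s, during which the arm holds its last target.

## Working session

There is one attempt and no reset: what is moved stays moved. The work goes in short steps, Python scripts to look and compute and a tool call to move; the robot and the scene stay as the last step left them, time stands still between calls to the robot, and variables do not carry over. Pictures are saved under pics/ and viewed, and the job is handed in when it is done.

Besides the shell and the picture viewer there is one more tool, called after "Emit:" in YAML: its name, and indented under it one key for each argument. drive_tool: Moves the arm, as the interface text tells. Its arguments: {"type":"object","properties":{"motion":{"type":"array"},"force":{"type":"number"}},"required":["motion"]}

```bash
ls; mkdir -p pics
python3 - <<'E'
from rig import env
import cv2
print(env.get_state(), env.hold_point_z)
for n in ["scene","top","wrist"]:
    s=env.snapshot(n); cv2.imwrite(f"pics/{n}0.png",s["image"][:,:,::-1]); print(n,s["mtx"],s["xyz"],s["attitude"],[k for k in s])
E
```

```text
pics
{'time_s': 0.0, 'joints': array([ 1.00083197e+00,  2.17784001e-01,  1.61491896e+00, -3.28802955e-05,
        1.31128923e+00, -1.12250143e-01]), 'dq': array([-0.00055487, -0.00054758, -0.00120217, -0.00030379, -0.001372  ,
       -0.00157157]), 'tau': array([ 5.52070669e-04, -3.96840584e+01, -3.03857803e+01, -7.30303805e-05,
        9.71876521e-03,  1.26944565e-05]), 'tcp_pos': array([275.76463122, 559.97219664, 229.95767729]), 'eef_rot': array([-3.13920466e+00, -2.37223597e-04,  2.68388663e+00]), 'contact_force': array([0.31349582, 0.65226141, 0.24092026]), 'ft_torque': array([ 0.03668008, -0.04513134, -0.03842769]), 'opening': 85.70655442542473} -18.700000000000003
scene [[428.34407435   0.         317.78194681]
 [  0.         428.34407435 210.76091502]
 [  0.           0.           1.        ]] [ 164.5895241  -714.93830291  688.89203457] [ 0.94640333  0.01519645 -0.52929732] ['image', 'mtx', 'xyz', 'attitude']
top [[503.01806941   0.         314.61202054]
 [  0.         503.01806941 194.19426028]
 [  0.           0.           1.        ]] [ 509.85223336   26.46779115 1245.81117342] [ 0.05960507 -0.03091127 -1.5424589 ] ['image', 'mtx', 'xyz', 'attitude']
wrist [[325.08540287   0.         317.51340676]
 [  0.         325.08540287 195.77637036]
 [  0.           0.           1.        ]] [208.07901529 594.43592599 372.26364481] [-0.30322655  0.00315415  1.11489075] ['image', 'mtx', 'xyz', 'attitude']
```

View pics/top0.png

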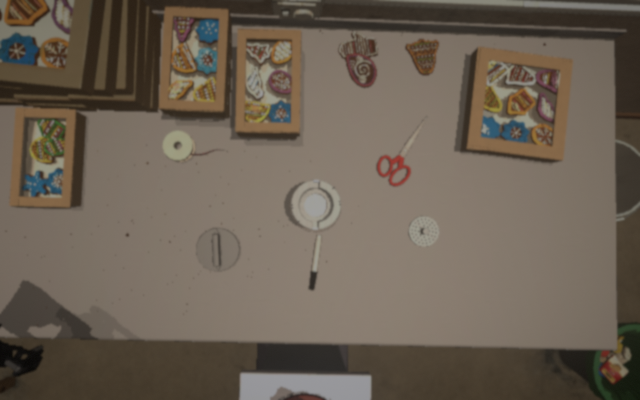

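View pics/scene0.png

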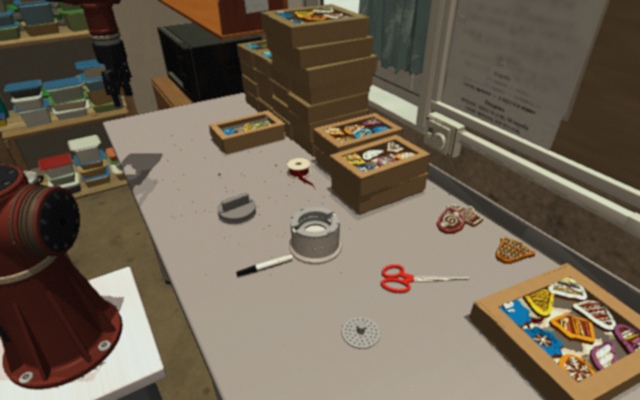

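View pics/wrist0.png

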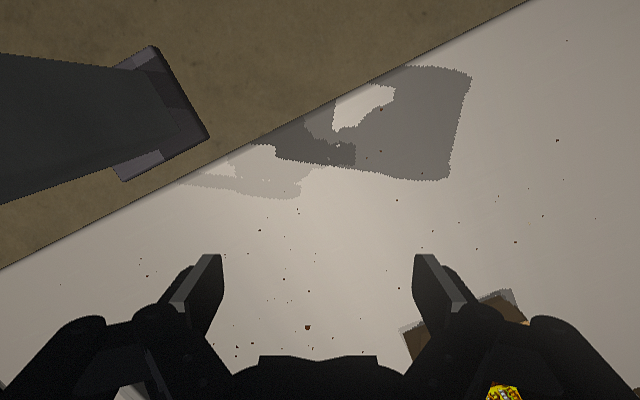

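The top view shows the mill at about (315,205), the lid at (218,249), the sieve at (424,231), and the marker running from (318,235) to (313,288). I'll measure each from its contour.

```bash
cat > h.py <<'E'
import numpy as np, cv2
from scipy.spatial.transform import Rotation as R
def ray(s,uv):
    K=s["mtx"]; uv=np.atleast_2d(np.array(uv,float))
    d=np.c_[(uv[:,0]-K[0,2])/K[0,0],-(uv[:,1]-K[1,2])/K[1,1],-np.ones(len(uv))]
    M=R.from_euler('xyz',s["attitude"]).as_matrix()
    return np.array(s["xyz"]),d@M.T
def onz(s,uv,z):
    o,d=ray(s,uv); t=(z-o[2])/d[:,2]; return o+d*t[:,None]
def proj(s,p):
    K=s["mtx"];M=R.from_euler('xyz',s["attitude"]).as_matrix()
    c=(np.atleast_2d(p)-s["xyz"])@M
    return np.c_[K[0,0]*c[:,0]/-c[:,2]+K[0,2],-K[1,1]*c[:,1]/-c[:,2]+K[1,2]]
def crop(s,x0,y0,x1,y1,k,name):
    im=s["image"][y0:y1,x0:x1,::-1]
    cv2.imwrite(name,cv2.resize(im,None,fx=k,fy=k,interpolation=cv2.INTER_CUBIC))
E
python3 - <<'E'
from rig import env
from h import *
s=env.snapshot("top")
crop(s,180,165,460,300,2.8,"pics/topc.png")
print(onz(s,[[315,205]],80),onz(s,[[218,249]],24),onz(s,[[424,231]],0))
s=env.snapshot("scene")
crop(s,210,180,410,360,3,"pics/scenec.png")
E
```

```text
[[555.37350141  -9.2054602   80.        ]] [[444.86494314 219.33930399  24.        ]] [[ 501.80682392 -284.71195137    0.        ]]
```

View pics/topc.png

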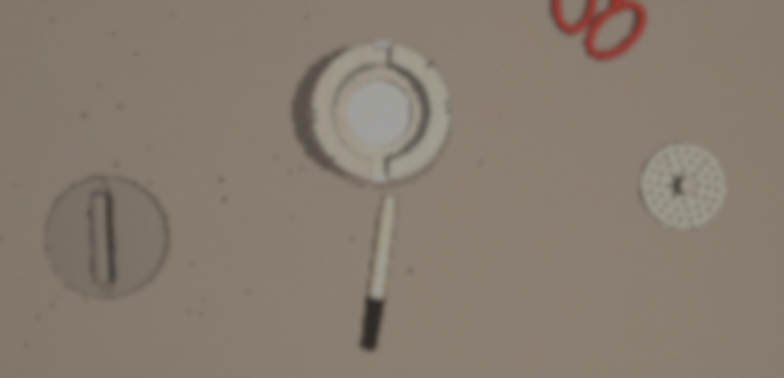

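View pics/scenec.png

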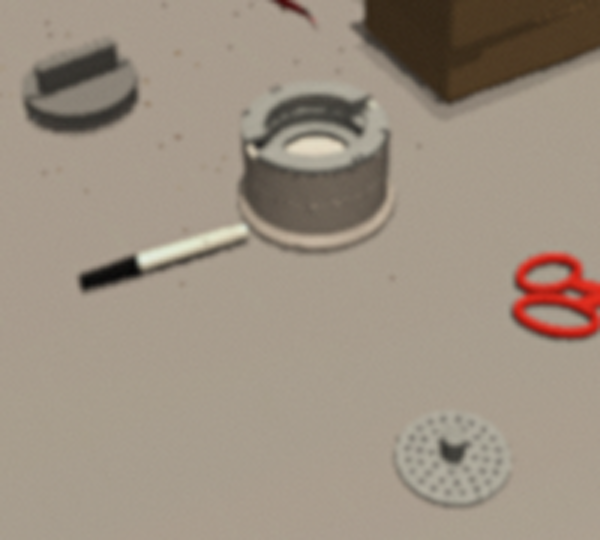

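Emit:
drive_tool:
  motion:
    - [-1,[-0.5,-1,0],[0,0,-0.82]]
    - [-1,[-0.5,-1,0],[0,0,-0.82]]
    - [-1,[-0.4,-1,0],[0,0,-0.82]]
    - [-1,[-0.3,-1,0],[0,0,-0.82]]
    - [-1,[-0.2,-1,0],[0,0,0]]
    - [-1,[-0.2,-1,0],[0,0,0]]
    - [-1,[-0.2,-1,0],[0,0,0]]
    - [-1,[-0.2,-1,0],[0,0,0]]
  force: 30

```text
time_s: 1.05
tcp_pos: [314.9, 309.8, 231.3]
eef_rot: [3.142, 0.0, -3.141]
contact_force: [0.4, -0.1, 0.5]
opening: 85.4
```

Emit:
drive_tool:
  motion:
    - [-1,[-0.95,-1,0],[0,0,0]]
    - [-1,[-0.95,-1,0],[0,0,0]]
    - [-1,[-0.95,-1,0],[0,0,0]]
    - [-1,[0,0,0],[0,0,0]]

```text
time_s: 1.45
tcp_pos: [403.2, 218.0, 231.7]
eef_rot: [-3.14, 0.002, 3.136]
contact_force: [-0.7, 0.7, -0.5]
opening: 85.7
```

Run:
```python
from rig import env
from h import *
s=env.snapshot("wrist"); cv2.imwrite("pics/w1.png",s["image"][:,:,::-1]); np.save("w1.npy",s,allow_pickle=True)
print(s["xyz"],s["attitude"],env.get_state()["tcp_pos"],proj(s,[445,219,24]))
```

```text
[327.19217715 219.06424554 373.73506124] [-0.30531146  0.00236736  1.56713711] [401.62399372 219.5727022  231.46558865] [[318.56608508 202.14880107]]
```

View pics/w1.png

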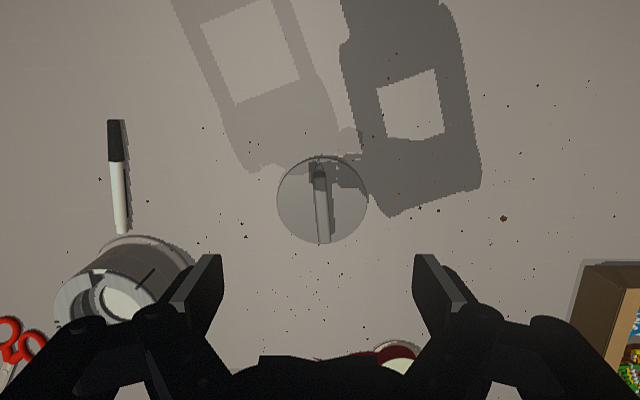

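Run:
```python
from h import *
s=np.load("w1.npy",allow_pickle=True).item()
crop(s,265,145,385,255,5,"pics/w1c.png")
crop(s,40,220,240,350,4,"pics/w1m.png")
```

```text
(no output)
```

View pics/w1c.png

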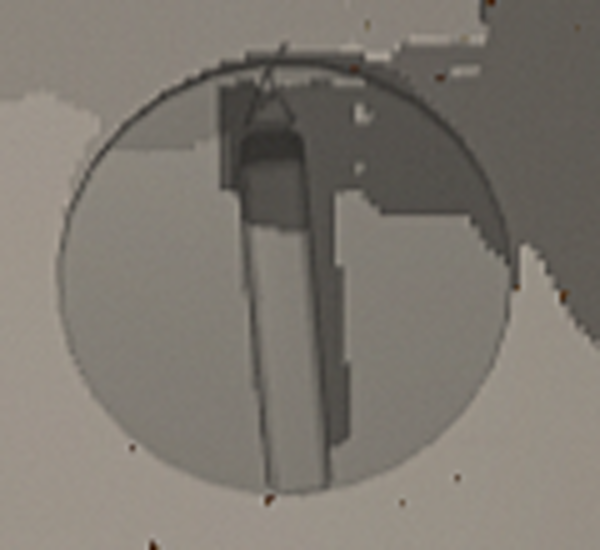

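View pics/w1m.png

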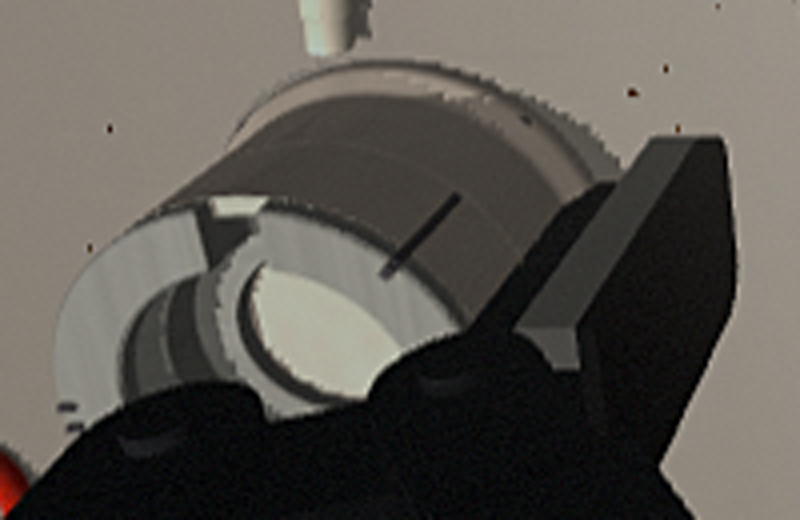

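Run:
```python
from h import *
s=np.load("w1.npy",allow_pickle=True).item()
f=lambda c:np.array(c)/5+[265,145]
p=onz(s,f([[243,140],[301,136],[268,488],[329,488]]),53); print(p)
a=(p[0]+p[1])/2;b=(p[2]+p[3])/2; print((a+b)/2, np.linalg.norm(a-b), np.arctan2(*(b-a)[[1,0]]))
q=onz(s,f([[58,285],[511,285],[285,57],[290,493]]),24);print(q)
```

```text
[[404.09155303 214.06258991  53.        ]
 [403.29790287 225.79987693  53.        ]
 [481.47721001 218.91786848  53.        ]
 [481.51052781 232.13692132  53.        ]]
[442.59429843 222.72931416  53.        ] 78.00014972607234 0.07180721605406937
[[444.68545656 171.36108608  24.        ]
 [444.97979963 274.17070201  24.        ]
 [392.57156538 222.87169321  24.        ]
 [496.73946681 224.10538861  24.        ]]
```

Emit:
drive_tool:
  motion:
    - [-1,[-0.45,-0.95,0],[0,0,0]]
    - [-1,[-0.45,-0.95,0],[0,0,0]]
    - [-1,[-0.45,-0.95,0],[0,0,0]]
    - [-1,[-0.45,-0.95,0],[0,0,0]]
    - [-1,[-0.45,-0.95,0],[0,0,0]]
    - [-1,[-0.45,-0.95,0],[0,0,0]]
    - [-1,[-0.45,-0.95,0],[0,0,0]]
    - [-1,[-0.4,-0.95,0],[0,0,0]]

```text
time_s: 2.3
tcp_pos: [507.0, -6.5, 231.2]
eef_rot: [3.141, -0.0, -3.14]
contact_force: [-1.6, 1.1, 0.3]
opening: 85.2
```

Emit:
drive_tool:
  motion:
    - [-1,[0,0,0],[0,0,0]]
    - [-1,[0,0,0],[0,0,0]]

```text
time_s: 2.5
tcp_pos: [506.5, -6.0, 231.0]
eef_rot: [3.14, -0.001, -3.142]
contact_force: [-0.5, -0.4, -0.1]
opening: 85.5
```

Run:
```python
from rig import env
from h import *
s=env.snapshot("wrist"); cv2.imwrite("pics/w2.png",s["image"][:,:,::-1]); np.save("w2.npy",s,allow_pickle=True)
print(s["xyz"],s["attitude"],env.get_state()["tcp_pos"],proj(s,[555,-9,80]))
crop(s,235,90,405,270,3.3,"pics/w2c.png")
```

```text
[430.93424693  -5.68143773 373.25033125] [-3.01896623e-01 -2.41892546e-05  1.57273066e+00] [506.29890202  -5.53430582 230.95902755] [[313.85537918 227.84215849]]
```

View pics/w2.png

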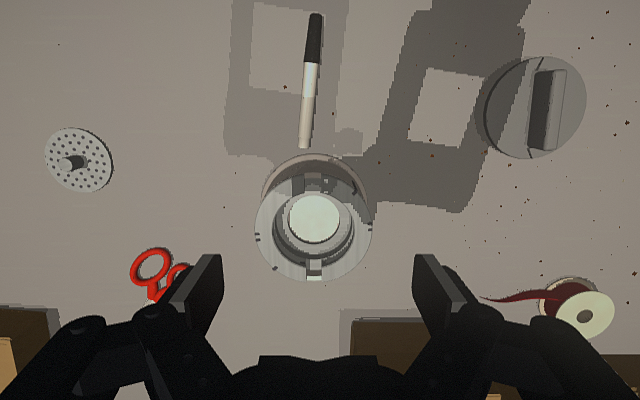

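View pics/w2c.png

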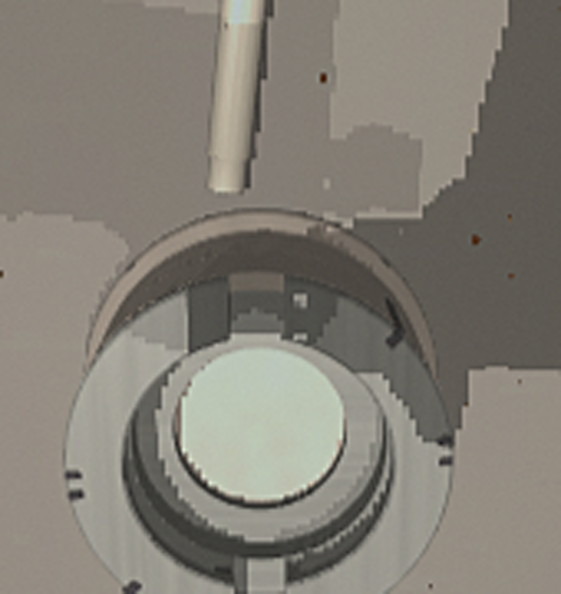

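Run:
```python
from h import *
s=np.load("w2.npy",allow_pickle=True).item()
im=s["image"]
g=cv2.convertScaleAbs(im[145:290,245:385,::-1],alpha=1.6,beta=-60)
cv2.imwrite("pics/w2d.png",cv2.resize(g,None,fx=4,fy=4,interpolation=cv2.INTER_CUBIC))
```

```text
(no output)
```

View pics/w2d.png

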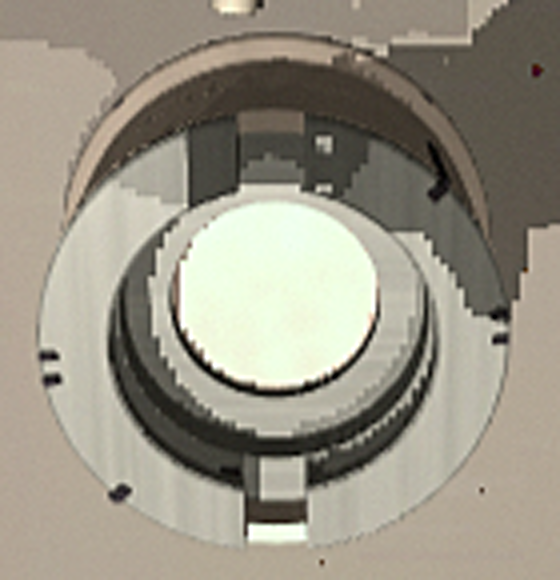

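Run:
```python
from h import *
s=np.load("w2.npy",allow_pickle=True).item()
f=lambda c:np.array(c)/4+[245,145]
W=lambda c:onz(s,f(c),80)[:,:2]
def circ(p):
    A=np.c_[2*p,np.ones(len(p))];x=np.linalg.lstsq(A,(p**2).sum(1),rcond=None)[0]
    return x[:2],np.sqrt(x[2]+x[:2]@x[:2])
print("outer",circ(W([[38,330],[509,325],[272,110],[250,547],[320,545],[90,210],[150,520]])))
print("mouth",circ(W([[109,320],[438,330],[170,440],[380,440],[241,489],[315,489]])))
for a,b in [([277,520],[271,150]),([50,367],[499,327]),([120,492],[440,190])]:
    p=W([a,b]);d=p[0]-p[1];print(p,p.mean(0),np.linalg.norm(d),np.arctan2(d[1],d[0]))
```

```text
outer (array([558.36101084,  -9.05436178]), np.float64(57.410709465178506))
mouth (array([558.07776605,  -9.399727  ]), np.float64(39.61266077259071))
[[607.09738515  -8.67007387]
 [509.29267525  -9.96673199]] [558.1950302   -9.31840293] 97.81330482461341 0.013256847920720082
[[564.57230554 -64.43285676]
 [553.74617702  45.42585386]] [559.15924128  -9.50350145] 110.3908572169281 -1.4725675564857954
[[599.1209644  -48.50120955]
 [518.95674997  29.8026464 ]] [559.03885718  -9.34928158] 112.06156849241246 -0.7736590602163468
```

Emit:
drive_tool:
  motion:
    - [-1,[0.15,-1,0],[0,0,0]]
    - [-1,[0.15,-1,0],[0,0,0]]
    - [-1,[0.15,-1,0],[0,0,0]]
    - [-1,[0.15,-1,0],[0,0,0]]
    - [-1,[0.15,-1,0],[0,0,0]]
    - [-1,[0.15,-1,0],[0,0,0]]
    - [-1,[0.15,-1,0],[0,0,0]]
    - [-1,[0.15,-1,0],[0,0,0]]

```text
time_s: 3.35
tcp_pos: [470.9, -246.0, 231.3]
eef_rot: [3.141, 0.0, -3.139]
contact_force: [0.7, -0.3, -0.1]
opening: 85.5
```

Emit:
drive_tool:
  motion:
    - [-1,[0.15,-1,1],[0,0,0]]
    - [-1,[0.15,-0.3,1],[0,0,0]]
    - [-1,[0,0,0],[0,0,0]]
    - [-1,[0,0,0],[0,0,0]]

```text
time_s: 3.75
tcp_pos: [461.9, -284.0, 170.9]
eef_rot: [3.14, -0.001, -3.14]
contact_force: [0.1, -0.1, -0.2]
opening: 85.6
```

Run:
```python
from rig import env
from h import *
s=env.snapshot("wrist"); cv2.imwrite("pics/w3.png",s["image"][:,:,::-1]); np.save("w3.npy",s,allow_pickle=True)
print(s["xyz"],s["attitude"],env.get_state()["tcp_pos"],proj(s,[502,-285,0]))
```

```text
[ 386.31753054 -283.94392806  313.16219653] [-3.01615681e-01 -9.80672295e-04  1.57398627e+00] [ 462.83608247 -284.63355962  172.26943638] [[315.82434856 212.77034203]]
```

View pics/w3.png

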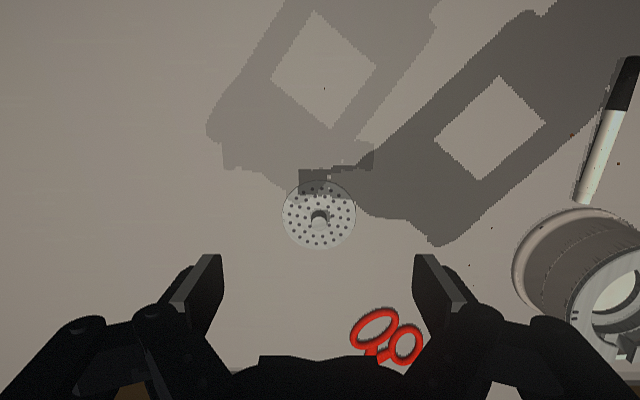

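Run:
```python
from h import *
s=np.load("w3.npy",allow_pickle=True).item()
crop(s,270,165,370,260,6,"pics/w3c.png")
```

```text
(no output)
```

View pics/w3c.png

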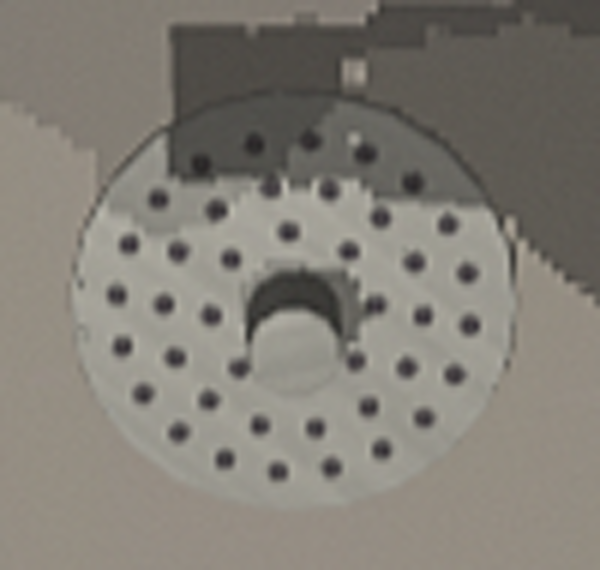

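Run:
```python
from h import *
from rig import env
s=np.load("w3.npy",allow_pickle=True).item()
f=lambda c:np.array(c)/6+[270,165]
p=onz(s,f([[73,300],[516,300],[294,90],[294,507]]),4);print(p)
print((p[2]+p[3])[0]/2,(p[0]+p[1])[1]/2)
p=onz(s,f([[247,350],[345,350],[296,308],[296,396]]),24);print(p)
print((p[2]+p[3])[0]/2,(p[0]+p[1])[1]/2)
print(env.get_state()["tcp_pos"])
```

```text
[[ 503.02711237 -319.12899313    4.        ]
 [ 502.81584719 -244.21378952    4.        ]
 [ 466.28353389 -281.92704248    4.        ]
 [ 541.56878382 -281.58461296    4.        ]]
503.9261588559995 -281.6713913241141
[[ 503.90599167 -289.35760081   24.        ]
 [ 503.86237192 -273.73004534   24.        ]
 [ 496.72935308 -281.57875279   24.        ]
 [ 511.83425138 -281.50544816   24.        ]]
504.2818022329832 -281.5438230739786
[ 462.83608247 -284.63355962  172.26943638]
```

Emit:
drive_tool:
  motion:
    - [0.3,[-0.4,0.1,0.9],[0,0,0]]
    - [0.3,[-0.4,0,0.9],[0,0,0]]
    - [0.3,[-0.4,0,0.9],[0,0,0]]
    - [0.3,[-0.2,0,0.9],[0,0,0]]
    - [0.3,[0,0,0.7],[0,0,0]]
    - [0.3,[0,0,0],[0,0,0]]

```text
time_s: 4.4
tcp_pos: [503.6, -280.6, 41.0]
eef_rot: [3.139, -0.003, -3.139]
contact_force: [0.2, 0.1, 0.6]
opening: 30.0
```

Run:
```python
from rig import env
from h import *
s=env.snapshot("wrist"); np.save("w4.npy",s,allow_pickle=True)
crop(s,170,150,470,370,2.5,"pics/w4.png")
print(s["xyz"],s["attitude"],env.get_state()["tcp_pos"],env.get_state()["opening"])
```

```text
[ 428.23422209 -280.64649737  183.38929237] [-3.00016650e-01 -1.40220958e-03  1.57498932e+00] [ 504.4798537  -281.58063177   42.64166513] 30.21445180553917
```

View pics/w4.png

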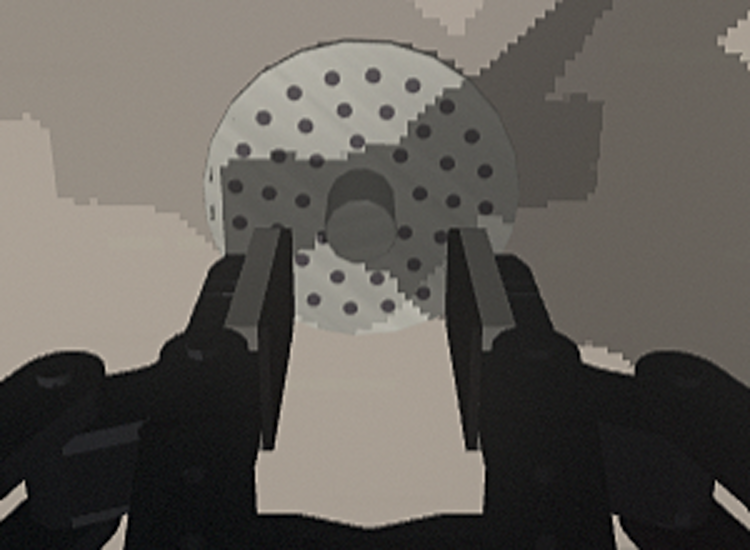

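Run:
```python
from h import *
s=np.load("w4.npy",allow_pickle=True).item()
f=lambda c:np.array(c)/2.5+[170,150]
print(onz(s,f([[326,230],[396,230],[361,199],[361,264]]),24))
print(onz(s,f([[204,180],[518,180],[362,40],[362,333]]),4))
```

```text
[[ 503.54780831 -289.29369941   24.        ]
 [ 503.49473817 -274.26272315   24.        ]
 [ 496.32157523 -281.7885187    24.        ]
 [ 511.62488326 -281.76766598   24.        ]]
[[ 500.13070408 -319.12955297    4.        ]
 [ 499.8604603  -244.72571787    4.        ]
 [ 466.22604774 -281.75979189    4.        ]
 [ 541.38846303 -281.63004205    4.        ]]
```

Emit:
drive_tool:
  motion:
    - [0.3,[0,0,0.6],[0,0,0]]
    - [0.3,[0,0,0.57],[0,0,0]]
    - [0.3,[0,0,0],[0,0,0]]
    - [1,[0,0,0],[0,0,0]]
    - [1,[0,0,0],[0,0,0]]
    - [1,[0,0,0],[0,0,0]]
    - [1,[0,0,0],[0,0,0]]
    - [1,[0,0,0],[0,0,0]]
  force: 50

```text
time_s: 5.25
tcp_pos: [505.6, -283.7, 9.5]
eef_rot: [-3.14, 0.003, -3.141]
contact_force: [-1.0, 2.0, 5.9]
opening: 13.5
```

Run:
```python
from rig import env
from h import *
s=env.snapshot("wrist"); np.save("w5.npy",s,allow_pickle=True)
crop(s,170,150,470,370,2.5,"pics/w5.png")
for i in range(1):
  t=env.get_state();print(s["xyz"],s["attitude"],t["tcp_pos"],t["eef_rot"],t["opening"],t["contact_force"])
```

```text
[ 429.39536053 -283.06190897  151.41296054] [-0.30593611  0.00279911  1.57274494] [ 505.5825588  -283.77905104    9.48180385] [-3.13990695e+00  2.94363836e-03 -3.14149880e+00] 13.903348103840898 [-0.5737301   1.35366587  6.95096768]
```

View pics/w5.png

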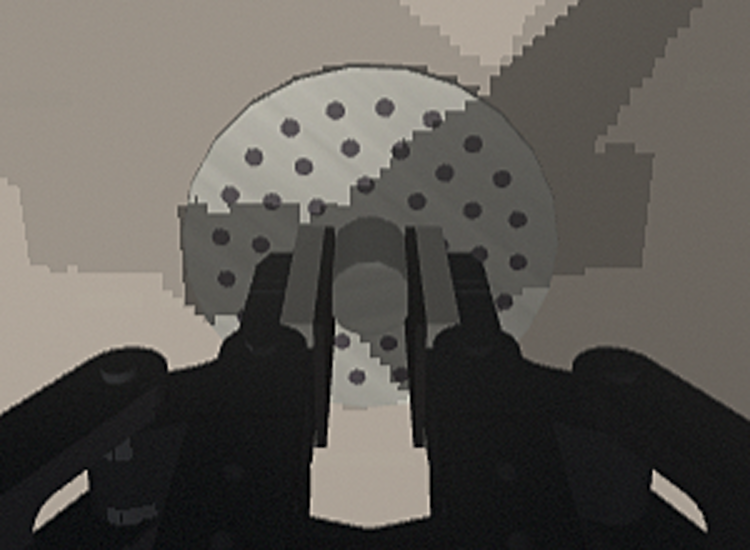

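Emit:
drive_tool:
  motion:
    - [1,[0,0,-0.2],[0,0,0]]
    - [1,[0,0,-0.8],[0,0,0]]
    - [1,[0,0,-1],[0,0,0]]
    - [1,[0,0,-1],[0,0,0]]
    - [1,[0,0,-1],[0,0,0]]
    - [1,[0,0,-0.3],[0,0,0]]
    - [1,[0,0,0],[0,0,0]]

```text
time_s: 6.0
tcp_pos: [505.0, -283.8, 138.1]
eef_rot: [-3.139, 0.003, -3.141]
contact_force: [0.5, -0.3, -1.5]
opening: 13.9
```

Run:
```python
from rig import env
from h import *
s=env.snapshot("wrist"); np.save("w6.npy",s,allow_pickle=True)
crop(s,170,150,470,370,2.5,"pics/w6.png")
for i in range(1):
  t=env.get_state();print(s["xyz"],s["attitude"],t["tcp_pos"],t["eef_rot"],t["opening"],t["contact_force"])
s=env.snapshot("scene"); np.save("s6.npy",s,allow_pickle=True);crop(s,240,200,440,350,3.5,"pics/s6.png")
```

```text
[ 428.82683785 -282.97275835  280.02720994] [-0.30631536  0.00368166  1.5727997 ] [ 503.86963092 -282.91925512  136.10176907] [-3.14128625e+00  2.96212133e-04 -3.14148001e+00] 13.478184579598741 [ 0.22604061  0.66295342 -0.16072312]
```

View pics/w6.png

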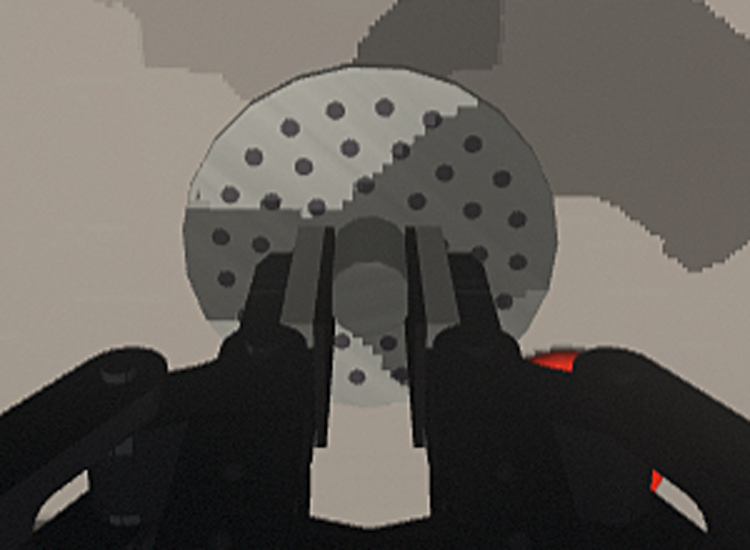

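View pics/s6.png

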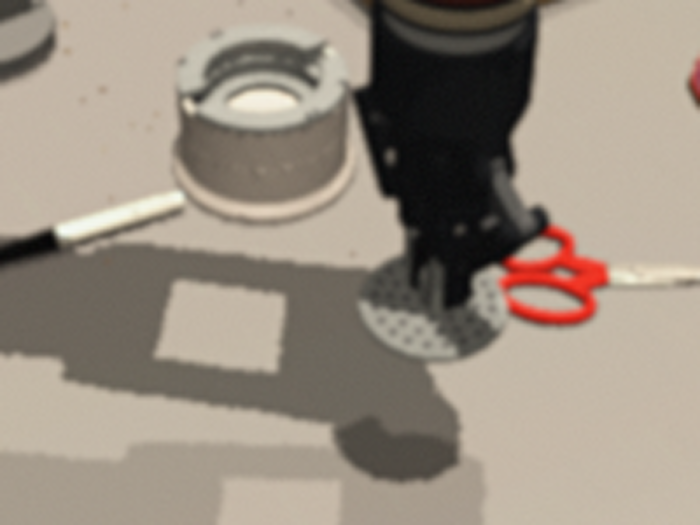

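Emit:
drive_tool:
  motion:
    - [1,[-0.18,0.9,0],[0,0,0]]
    - [1,[-0.18,0.9,0],[0,0,0]]
    - [1,[-0.18,0.9,0],[0,0,0]]
    - [1,[-0.18,0.9,0],[0,0,0]]
    - [1,[-0.18,0.9,0],[0,0,0]]
    - [1,[-0.18,0.9,0],[0,0,0]]
    - [1,[-0.18,0.9,0],[0,0,0]]
    - [1,[-0.18,0.9,0],[0,0,0]]

```text
time_s: 6.9
tcp_pos: [545.3, -65.3, 133.3]
eef_rot: [3.14, -0.005, -3.142]
contact_force: [0.5, -0.1, -0.8]
opening: 13.4
```

Emit:
drive_tool:
  motion:
    - [1,[-0.18,0.9,0.4],[0,0,0]]
    - [1,[-0.18,0.9,0.5],[0,0,0]]
    - [1,[0,0.08,0],[0,0,0]]
    - [1,[0,0,0],[0,0,0]]

```text
time_s: 7.3
tcp_pos: [555.9, -9.8, 106.6]
eef_rot: [3.141, -0.005, -3.14]
contact_force: [0.4, 0.1, -0.4]
opening: 13.6
```

Run:
```python
from rig import env
from h import *
s=env.snapshot("wrist"); np.save("w7.npy",s,allow_pickle=True)
crop(s,170,130,470,370,2.5,"pics/w7.png")
for i in range(1):
  t=env.get_state();print(s["xyz"],s["attitude"],t["tcp_pos"],t["eef_rot"],t["opening"],t["contact_force"])
```

```text
[480.86735509  -9.48860889 249.11638726] [-2.97735238e-01  8.66301805e-04  1.57467004e+00] [556.7692705  -10.59735421 107.61337595] [-3.14139530e+00 -3.03521648e-03 -3.14069332e+00] 13.045932380445054 [ 0.06310237 -0.50532921  0.24060927]
```

View pics/w7.png

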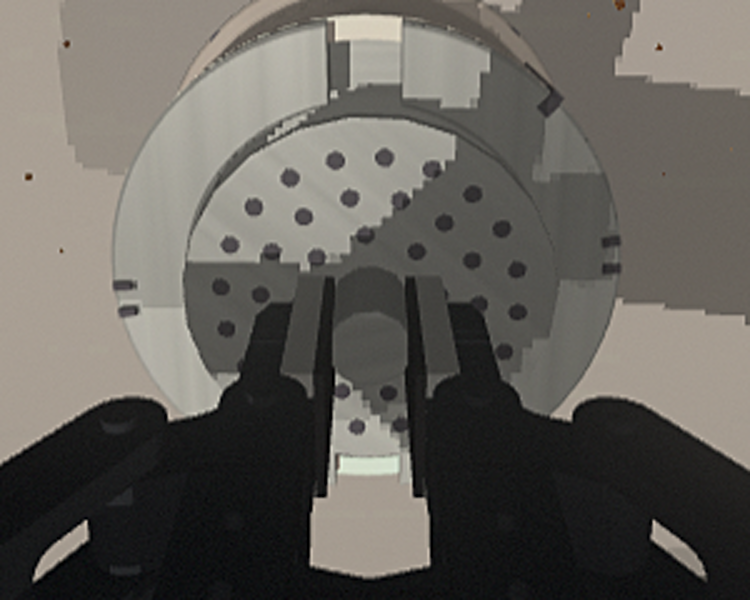

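```bash
cat >> h.py <<'E'
def circ(p):
    A=np.c_[2*p,np.ones(len(p))];x=np.linalg.lstsq(A,(p**2).sum(1),rcond=None)[0]
    return x[:2],np.sqrt(x[2]+x[:2]@x[:2])
from scipy.optimize import brentq
def fitz(s,uv,r):
    f=lambda z:circ(onz(s,uv,z)[:,:2])[1]-r
    z=brentq(f,-200,200);return circ(onz(s,uv,z)[:,:2])[0],z
E
python3 - <<'E'
from h import *
s=np.load("w7.npy",allow_pickle=True).item()
f=lambda c:np.array(c)/2.5+[170,130]
disc=f([[184,260],[557,270],[370,116],[230,165],[500,160],[195,220],[548,220],[205,345],[350,454],[385,455]])
rim=f([[113,250],[619,255],[180,92],[555,92],[330,19],[402,20],[123,190],[612,200],[172,405],[565,400]])
print("disc",fitz(s,disc,38)); print("rim", fitz(s,rim,57.5),circ(onz(s,rim,80)[:,:2]))
for z in (98,100,102,104,106,): print(z,circ(onz(s,disc,z)[:,:2]))
E
```

```text
disc (array([554.61240694,  -8.77516736]), 99.01371149338176)
rim (array([558.65296873,  -9.90692547]), 80.00449533332407) (array([558.65503643,  -9.90693659]), np.float64(57.50152846534457))
98 (array([555.11044074,  -8.77034917]), np.float64(38.25663124625608))
100 (array([554.12784598,  -8.77985521]), np.float64(37.75031115828573))
102 (array([553.14525121,  -8.78936126]), np.float64(37.2439910703195))
104 (array([552.16265644,  -8.79886731]), np.float64(36.73767098234883))
106 (array([551.18006168,  -8.80837335]), np.float64(36.23135089437594))
```

Run:
```python
from h import *
for n in ("w5","w6"):
    s=np.load(n+".npy",allow_pickle=True).item()
    f=lambda c:np.array(c)/2.5+[170,150]
    disc=f([[184,215],[557,225],[370,65],[230,115],[500,110],[195,170],[548,170],[205,295],[350,405],[385,405]])
    print(n,fitz(s,disc,38),s["xyz"])
```

```text
w5 (array([ 504.29798627, -282.76092426]), 2.3456707687531284) [ 429.39536053 -283.06190897  151.41296054]
w6 (array([ 503.78315397, -282.80219752]), 131.0061489896887) [ 428.82683785 -282.97275835  280.02720994]
```

Emit:
drive_tool:
  motion:
    - [1,[-0.12,-0.03,0.2],[0,0,0]]
    - [1,[0,0,0],[0,0,0]]
    - [1,[0,0,0],[0,0,0]]

```text
time_s: 7.65
tcp_pos: [561.6, -12.3, 103.2]
eef_rot: [-3.141, -0.0, 3.14]
contact_force: [0.3, 0.5, -1.2]
opening: 13.7
```

Run:
```python
from rig import env
from h import *
s=env.snapshot("wrist"); np.save("w8.npy",s,allow_pickle=True)
crop(s,170,130,470,370,2.5,"pics/w8.png")
for i in range(1):
  t=env.get_state();print(s["xyz"],s["attitude"],t["tcp_pos"],t["eef_rot"],t["opening"],t["contact_force"])
```

```text
[485.87142935 -11.73551741 245.38428939] [-3.02980047e-01  1.24476774e-03  1.57153035e+00] [561.68918878 -12.16959403 103.39351298] [-3.14147486e+00  3.21365744e-04  3.14058298e+00] 13.592101968820785 [-0.17515296 -0.95316774 -0.79015869]
```

View pics/w8.png

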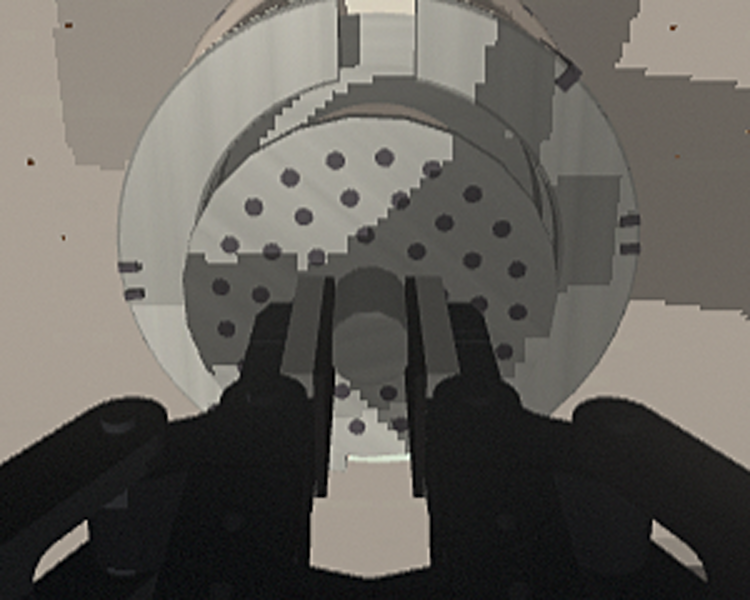

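Run:
```python
from h import *
s=np.load("w8.npy",allow_pickle=True).item()
f=lambda c:np.array(c)/2.5+[170,130]
disc=f([[184,260],[557,270],[370,116],[230,165],[500,160],[195,220],[548,220],[205,345],[350,456],[385,456]])
rim=f([[119,230],[637,240],[180,80],[583,80],[340,1],[415,1],[130,165],[630,180],[200,405],[550,410],[150,335]])
print("disc",fitz(s,disc,38)); print("rim", fitz(s,rim,57.5),circ(onz(s,rim,80)[:,:2]))
m=f([[196,220],[563,240],[415,80],[230,140],[550,165]])
print("mouth",circ(onz(s,m,80)[:,:2]))
```

```text
disc (array([560.36973243, -11.2839128 ]), 96.28433206054495)
rim (array([559.72382328,  -9.6115462 ]), 77.48340194588597) (array([558.61687981,  -9.64338154]), np.float64(56.63815590662857))
mouth (array([558.9576052,  -9.5373598]), np.float64(41.05911729633722))
```

Run:
```python
from h import *
f=lambda c:np.array(c)/2.5+[170,130]
for n,l,r,dz in (("w7",[125,298],[612,255],0),("w8",[131,281],[629,235],0)):
    s=np.load(n+".npy",allow_pickle=True).item()
    h=lambda z:np.linalg.norm(np.diff(onz(s,f([l,r]),z)[:,:2],axis=0))-110
    z=brentq(h,0,150); p=onz(s,f([l,r]),z); print(n,z,p.mean(0),p)
    # disc from widest chord + near edge
    d=f([[184,262],[557,265],[370,116],[195,220],[548,220],[205,345],[350,455],[385,455]])
    print(fitz(s,d,38))
    m=onz(s,f([[350,455],[370,116]]),99)
```

```text
w7 81.84552420415217 [558.59442277  -9.87571311  81.8455242 ] [[564.10789013 -64.59866695  81.8455242 ]
 [553.08095541  44.84724074  81.8455242 ]]
(array([554.89041395,  -8.56991272]), 98.91773756585829)
w8 80.98892562828021 [558.86255713  -9.94559086  80.98892563] [[564.42883928 -64.66319774  80.98892563]
 [553.29627499  44.77201603  80.98892563]]
(array([560.67159946, -11.09920256]), 95.75260406809606)
```

Emit:
drive_tool:
  motion:
    - [1,[0.05,0.04,0.15],[0,0,0]]
    - [1,[0,0,0],[0,0,0]]
    - [1,[0,0,0],[0,0,0]]
    - [1,[0,0,0],[0,0,0]]
    - [1,[0,0,0],[0,0,0]]

```text
time_s: 8.2
tcp_pos: [560.1, -10.2, 98.8]
eef_rot: [-3.142, 0.0, -3.141]
contact_force: [0.8, 0.5, -1.1]
opening: 13.9
```

Run:
```python
from rig import env
from h import *
s=env.snapshot("wrist"); np.save("w9.npy",s,allow_pickle=True)
crop(s,170,130,470,370,2.5,"pics/w9.png")
for i in range(1):
  t=env.get_state();print(s["xyz"],s["attitude"],t["tcp_pos"],t["eef_rot"],t["opening"],t["contact_force"])
```

```text
[484.34841438  -9.71541874 240.99093683] [-3.03277482e-01  1.18710396e-03  1.57297491e+00] [560.11291963 -10.18587448  98.8223714 ] [-3.14152990e+00  2.19039399e-04 -3.14136076e+00] 13.410956883435988 [ 0.19527269  0.85156775 -1.63100076]
```

View pics/w9.png

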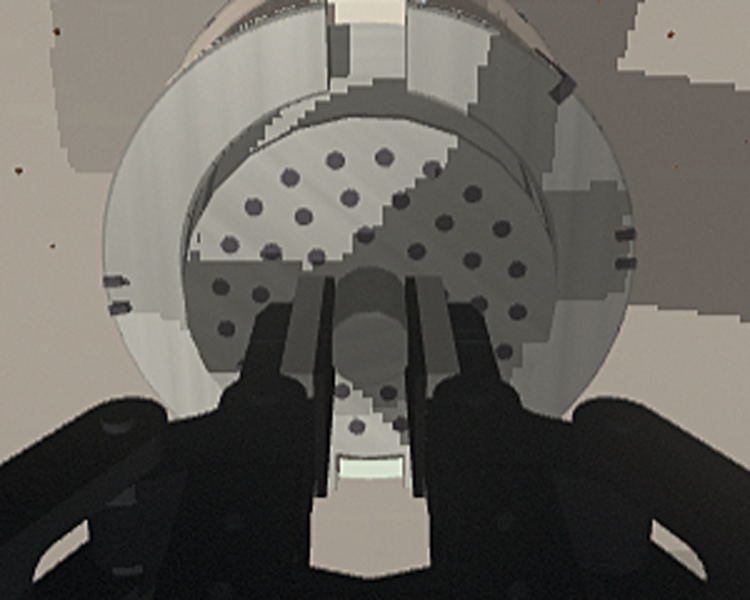

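Run:
```python
from h import *
f=lambda c:np.array(c)/2.5+[170,130]
for n,l,r,dz in (("w9",[117,294],[625,249],0),):
    s=np.load(n+".npy",allow_pickle=True).item()
    h=lambda z:np.linalg.norm(np.diff(onz(s,f([l,r]),z)[:,:2],axis=0))-110
    z=brentq(h,0,150); p=onz(s,f([l,r]),z); print(n,z,p.mean(0),p)
    d=f([[184,262],[557,265],[370,116],[195,220],[548,220],[205,345],[350,456],[385,456]])
    print(fitz(s,d,38))
    print(onz(s,f([[329,50],[406,50],[340,466],[403,466]]),80))
```

```text
w9 80.72294343895787 [558.72787132  -9.78278115  80.72294344] [[564.17714259 -64.51216487  80.72294344]
 [553.27860005  44.94660257  80.72294344]]
(array([559.20902371,  -8.94124875]), 91.6511494377769)
[[510.90746867 -17.75824529  80.        ]
 [510.87112338  -2.4503768   80.        ]
 [608.95016053 -16.39467941  80.        ]
 [608.90433989  -1.60055622  80.        ]]
```

Emit:
drive_tool:
  motion:
    - [1,[0.015,-0.022,0],[0,0,0]]
    - [1,[0,0,0.2],[0,0,0]]
    - [1,[0,0,0.2],[0,0,0]]
    - [1,[0,0,0],[0,0,0]]
    - [1,[0,0,0],[0,0,0]]

```text
time_s: 8.75
tcp_pos: [559.1, -10.8, 86.0]
eef_rot: [3.141, -0.001, -3.141]
contact_force: [-0.0, -0.2, -0.5]
opening: 13.3
```

Run:
```python
from rig import env
from h import *
s=env.snapshot("wrist"); np.save("w10.npy",s,allow_pickle=True)
crop(s,170,130,470,370,2.5,"pics/w10.png")
for i in range(1):
  t=env.get_state();print(s["xyz"],s["attitude"],t["tcp_pos"],t["eef_rot"],t["opening"],t["contact_force"])
```

```text
[483.51215092 -10.36388501 228.30801424] [-3.01719437e-01  9.42889005e-04  1.57285667e+00] [559.41395367 -10.84439081  86.41254363] [ 3.14151808e+00 -5.17997481e-04 -3.14141958e+00] 13.59967185575838 [-0.25597594 -0.21800239 -1.06599465]
```

View pics/w10.png

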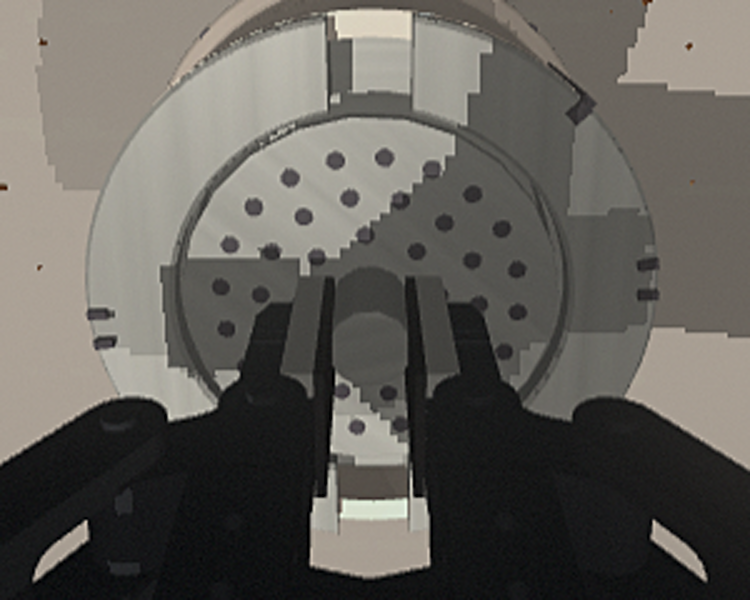

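Emit:
drive_tool:
  motion:
    - [1,[0,0,0.3],[0,0,0]]
    - [1,[0,0,0.3],[0,0,0]]
    - [1,[0,0,0.1],[0,0,0]]
    - [1,[0,0,0],[0,0,0]]
    - [1,[0,0,0],[0,0,0]]

```text
time_s: 9.3
tcp_pos: [559.5, -10.8, 65.5]
eef_rot: [3.142, -0.0, -3.141]
contact_force: [-0.3, 0.6, -1.1]
opening: 13.8
```

Emit:
drive_tool:
  motion:
    - [1,[0,0,0.1],[0,0,0]]
    - [1,[0,0,0.1],[0,0,0]]
    - [1,[0,0,0],[0,0,0]]
    - [1,[0,0,0],[0,0,0]]

```text
time_s: 9.7
tcp_pos: [559.5, -10.8, 59.7]
eef_rot: [3.142, -0.0, -3.141]
contact_force: [0.3, 0.4, -0.9]
opening: 13.5
```

Emit:
drive_tool:
  motion:
    - [1,[0,0,0.06],[0,0,0]]
    - [1,[0,0,0.06],[0,0,0]]
    - [1,[0,0,0],[0,0,0]]

```text
time_s: 10.0
tcp_pos: [559.7, -10.9, 59.4]
eef_rot: [-3.142, -0.002, -3.141]
contact_force: [-8.1, 0.6, 17.4]
opening: 13.5
```

Emit:
drive_tool:
  motion:
    - [1,[0,0,0.03],[0,0,0]]
    - [1,[0,0,0],[0,0,0]]

```text
time_s: 10.2
tcp_pos: [559.7, -10.9, 59.3]
eef_rot: [-3.142, -0.002, -3.141]
contact_force: [-9.4, 0.6, 22.0]
opening: 13.6
```

Run:
```python
from rig import env
from h import *
s=env.snapshot("wrist"); np.save("w11.npy",s,allow_pickle=True)
crop(s,170,130,470,370,2.5,"pics/w11.png")
t=env.get_state();print(s["xyz"],s["attitude"],t["tcp_pos"],t["eef_rot"],t["opening"],t["contact_force"],t["ft_torque"])
```

```text
[484.23931543 -10.44028003 201.65612882] [-3.00983302e-01  1.20095227e-03  1.57329237e+00] [559.69514502 -10.86770828  59.33199937] [-3.14151361e+00 -1.92322839e-03 -3.14101755e+00] 13.871617947872442 [-10.0381023    1.46328932  22.06520703] [ 0.16454086  1.71354321 -0.01649513]
```

View pics/w11.png

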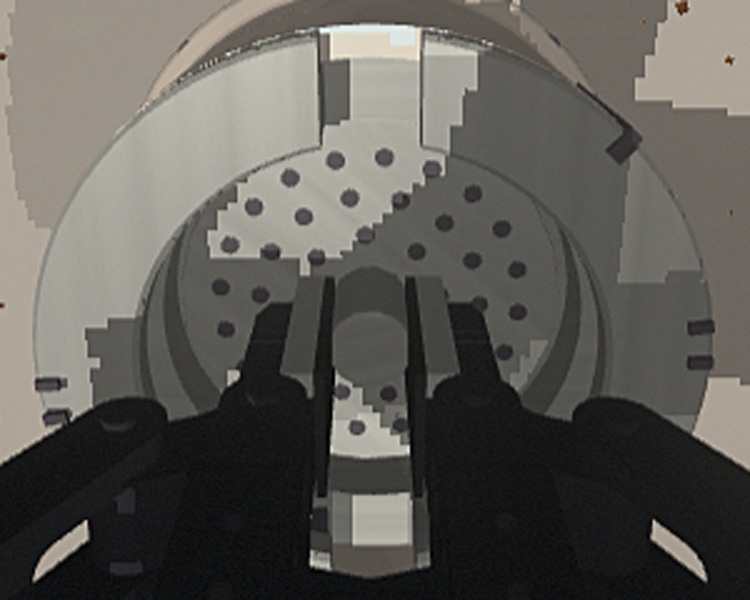

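Emit:
drive_tool:
  motion:
    - [0.5,[0,0,-0.05],[0,0,0]]
    - [0.4,[0,0,0],[0,0,0]]
    - [0.4,[0,0,0],[0,0,0]]
    - [0.4,[0,0,-0.7],[0,0,0]]
    - [0.4,[0,0,-0.9],[0,0,0]]
    - [1,[0,0,0],[0,0,0]]
    - [1,[0,0,0],[0,0,0]]

```text
time_s: 10.95
tcp_pos: [560.0, -10.9, 104.8]
eef_rot: [-3.141, 0.001, -3.141]
contact_force: [-0.2, 0.0, -0.9]
opening: 0.3
```

Run:
```python
from rig import env
from h import *
s=env.snapshot("wrist"); np.save("w12.npy",s,allow_pickle=True)
crop(s,170,130,470,370,2.5,"pics/w12.png")
t=env.get_state();print(s["xyz"],s["attitude"],t["tcp_pos"],t["eef_rot"],t["opening"],t["contact_force"],t["ft_torque"])
```

```text
[484.06089777 -10.45760484 246.89210067] [-3.03985243e-01  1.28002582e-03  1.57283503e+00] [558.98191038 -10.78177309 103.78437458] [ 3.14140955e+00 -1.24646059e-03 -3.14145323e+00] -0.08466351563698843 [-0.67334509 -0.52833918 -0.45333835] [-0.03306988  0.03690021  0.00196794]
```

View pics/w12.png

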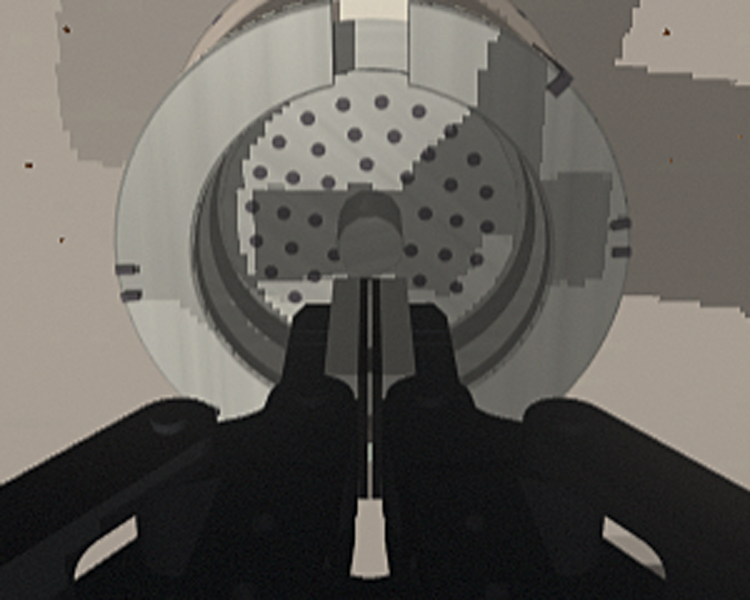

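Emit:
drive_tool:
  motion:
    - [1,[0,0.03,0.45],[0,0,0]]
    - [1,[0,0,0.4],[0,0,0]]
    - [1,[0,0,0],[0,0,0]]
    - [1,[0,0,0.05],[0,0,0]]
    - [1,[0,0,0.05],[0,0,0]]
    - [1,[0,0,0],[0,0,0]]

```text
time_s: 11.6
tcp_pos: [559.8, -10.0, 76.2]
eef_rot: [-3.142, 0.0, -3.141]
contact_force: [0.3, -0.7, 0.9]
opening: 0.0
```

Emit:
drive_tool:
  motion:
    - [1,[0,0,0.05],[0,0,0]]
    - [1,[0,0,0.05],[0,0,0]]
    - [1,[0,0,0.05],[0,0,0]]
    - [1,[0,0,0],[0,0,0]]

```text
time_s: 12.0
tcp_pos: [560.1, -10.0, 74.0]
eef_rot: [-3.141, 0.0, -3.141]
contact_force: [-3.8, -0.1, 10.8]
opening: 0.1
```

Emit:
drive_tool:
  motion:
    - [1,[0,0,0.05],[0,0,0]]
    - [1,[0,0,0],[0,0,0]]
    - [1,[0,0,-0.5],[0,0,0]]
    - [1,[0,0,-1],[0,0,0]]
    - [-1,[0,0,-1],[0,0,0]]
    - [-1,[0.6,0.97,0],[0,0,0]]
    - [-1,[0.6,0.97,0],[0,0,0]]
    - [-1,[0.6,0.97,0],[0,0,0]]

```text
time_s: 12.8
tcp_pos: [505.6, 78.0, 146.2]
eef_rot: [3.141, 0.002, 3.141]
contact_force: [-0.4, 0.6, 0.5]
opening: 58.3
```

Emit:
drive_tool:
  motion:
    - [-1,[0.6,0.97,0],[0,0,0]]
    - [-1,[0.6,0.97,0],[0,0,0]]
    - [-1,[0.6,0.97,0],[0,0,0]]
    - [-1,[0.6,0.97,0],[0,0,0]]
    - [-1,[0.6,0.97,0],[0,0,0]]
    - [-1,[0,0,0],[0,0,0]]
    - [-1,[0,0,0],[0,0,0]]
    - [-1,[0,0,0],[0,0,0]]

```text
time_s: 13.6
tcp_pos: [416.2, 222.3, 145.5]
eef_rot: [-3.141, 0.001, 3.141]
contact_force: [0.6, -0.7, 0.4]
opening: 85.6
```

Run:
```python
from rig import env
from h import *
s=env.snapshot("wrist"); np.save("w13.npy",s,allow_pickle=True)
crop(s,220,110,420,280,4,"pics/w13.png")
t=env.get_state();print(s["xyz"],s["attitude"],t["tcp_pos"],t["eef_rot"],t["opening"],t["contact_force"],t["ft_torque"])
```

```text
[340.32906748 222.83617993 287.62430035] [-3.04019810e-01  1.29418070e-03  1.57243802e+00] [416.28299296 222.12587191 145.44809112] [-3.14146473e+00  7.31032920e-04  3.14060633e+00] 85.50598970302195 [-0.3461177  -0.43081147  0.31068151] [-0.04846518  0.0362897  -0.01000081]
```

View pics/w13.png

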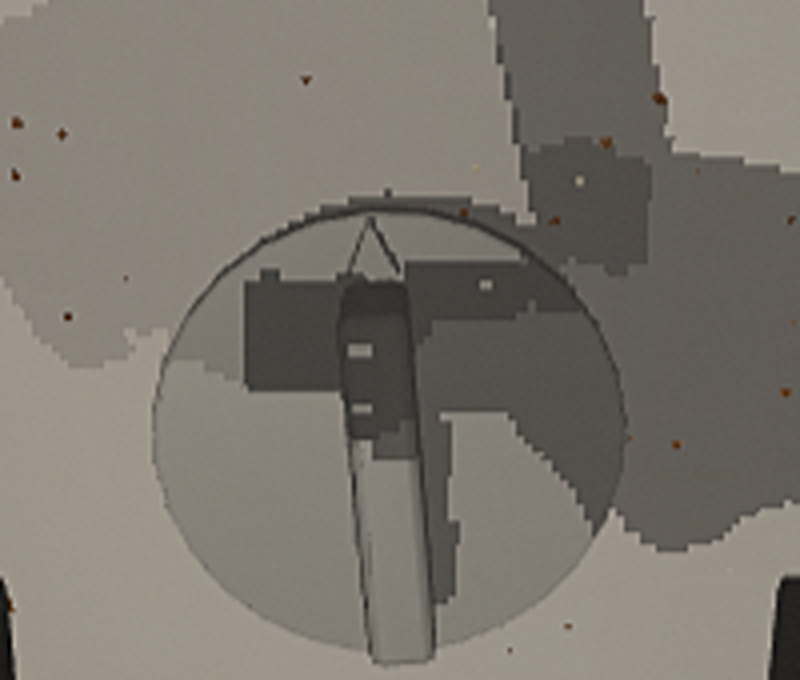

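Run:
```python
from h import *
s=np.load("w13.npy",allow_pickle=True).item()
f=lambda c:np.array(c)/4+[220,110]
p=onz(s,f([[339,314],[409,314],[371,662],[434,660]]),53);print(p)
a=(p[0]+p[1])/2;b=(p[2]+p[3])/2
print((a+b)/2,np.linalg.norm(b-a),np.arctan2((b-a)[1],(b-a)[0]), np.linalg.norm(p[1]-p[0]))
# side-line angles
q=onz(s,f([[341,350],[371,655],[413,350],[434,655]]),53)
print(np.arctan2(*(q[1]-q[0])[[1,0]]),np.arctan2(*(q[3]-q[2])[[1,0]]))
c=f([[153,425],[626,425],[385,208],[250,630],[200,575],[560,600],[340,650]])
print(circ(onz(s,c,24)[:,:2]),fitz(s,c,52)); print(onz(s,f([[370,217]]),24))
```

```text
[[408.23304322 213.05630423  53.        ]
 [408.2065401  226.20177677  53.        ]
 [482.422817   218.86223028  53.        ]
 [481.92656617 231.76308102  53.        ]]
[445.19724162 222.47084807  53.        ] 74.17297826138264 0.07670167805839814 13.145499256969584
0.08386392252756704 0.07239209909066169
(array([447.28540161, 222.44899437]), np.float64(52.54030728552252)) (array([446.18549775, 222.45297606]), 26.711025829077684)
[[395.79529285 218.45081336  24.        ]]
```

Emit:
drive_tool:
  motion:
    - [0.06,[-0.5,-0.02,0.5],[0,0,0]]
    - [0.06,[-0.49,0,0.8],[0,0,-0.55]]
    - [0.06,[0,0,0.8],[0,0,0]]
    - [0.06,[0,0,0.7],[0,0,0]]
    - [0.06,[0,0,0],[0,0,0]]
    - [0.06,[0,0,0],[0,0,0]]
    - [0.06,[0,0,0],[0,0,0]]

```text
time_s: 14.35
tcp_pos: [446.7, 222.2, 62.6]
eef_rot: [3.141, 0.003, -3.065]
contact_force: [0.4, 0.9, -0.5]
opening: 40.0
```

Run:
```python
from rig import env
from h import *
s=env.snapshot("wrist"); np.save("w14.npy",s,allow_pickle=True)
crop(s,170,110,470,370,2.5,"pics/w14.png")
t=env.get_state();print(s["xyz"],s["attitude"],t["tcp_pos"],t["eef_rot"],t["opening"],t["contact_force"],t["ft_torque"])
```

```text
[370.81243722 216.76105473 204.54233676] [-3.05404215e-01  5.60997176e-04  1.64884449e+00] [446.74251152 222.40730078  62.77107661] [ 3.14083480e+00  2.99512643e-03 -3.06519208e+00] 39.96887212766516 [ 0.08323636  0.14999352 -1.07837102] [-0.0374786  -0.01329444 -0.03112717]
```

View pics/w14.png

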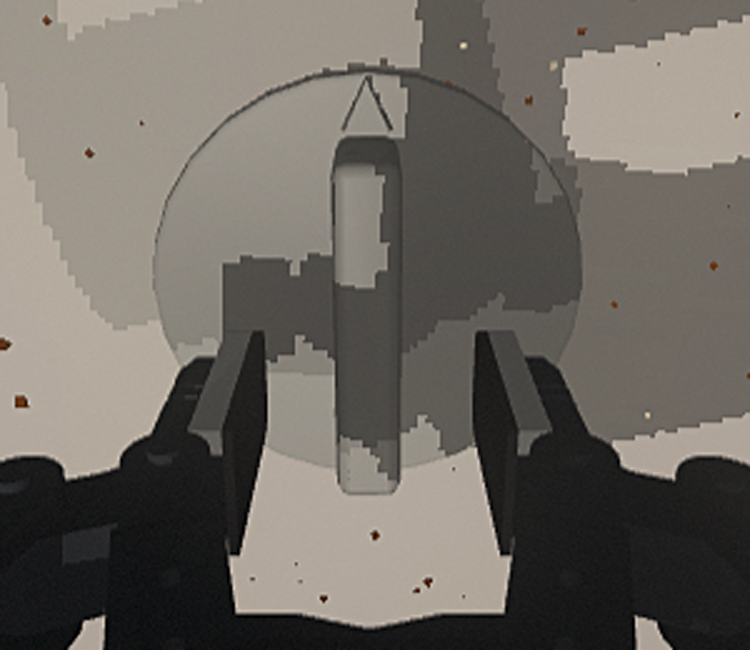

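Emit:
drive_tool:
  motion:
    - [0.06,[0,0,0.6],[0,0,0]]
    - [0.06,[0,0,0.53],[0,0,0]]
    - [0.06,[0,0,0],[0,0,0]]
    - [1,[0,0,0],[0,0,0]]
    - [1,[0,0,0],[0,0,0]]
    - [1,[0,0,0],[0,0,0]]
    - [1,[0,0,0],[0,0,0]]
    - [1,[0,0,0],[0,0,0]]
  force: 90

```text
time_s: 15.2
tcp_pos: [446.7, 222.8, 28.9]
eef_rot: [3.141, 0.003, -3.065]
contact_force: [-0.8, 0.1, 6.5]
opening: 12.5
```

Emit:
drive_tool:
  motion:
    - [1,[0,0,-0.3],[0,0,0]]
    - [1,[0,0,-1],[0,0,0.121]]
    - [1,[0,0,-1],[0,0,0.121]]
    - [1,[0,0,-1],[0,0,0.121]]
    - [1,[0,0,-0.3],[0,0,0.121]]
    - [1,[0,0,0],[0,0,0]]
    - [1,[0,0,0],[0,0,0]]

```text
time_s: 15.9
tcp_pos: [444.0, 221.8, 133.9]
eef_rot: [-3.141, -0.002, -3.132]
contact_force: [-0.2, -0.6, -1.8]
opening: 12.2
```

Run:
```python
from rig import env
from h import *
s=env.snapshot("wrist"); np.save("w15.npy",s,allow_pickle=True)
crop(s,170,110,470,370,2.5,"pics/w15.png")
t=env.get_state();print(s["xyz"],s["attitude"],t["tcp_pos"],t["eef_rot"],t["opening"],t["contact_force"],t["ft_torque"])
s=env.snapshot("scene"); np.save("s15.npy",s,allow_pickle=True);crop(s,180,80,380,240,3.5,"pics/s15.png")
```

```text
[368.62087285 221.65298747 276.23416157] [-0.30060106  0.00190682  1.58228303] [443.58476973 221.67120247 133.27800669] [-3.14039226 -0.00363939 -3.13197797] 12.318483392159125 [-0.73347115  0.16730412 -2.32738756] [ 0.01972293  0.02325068 -0.03778908]
```

View pics/w15.png

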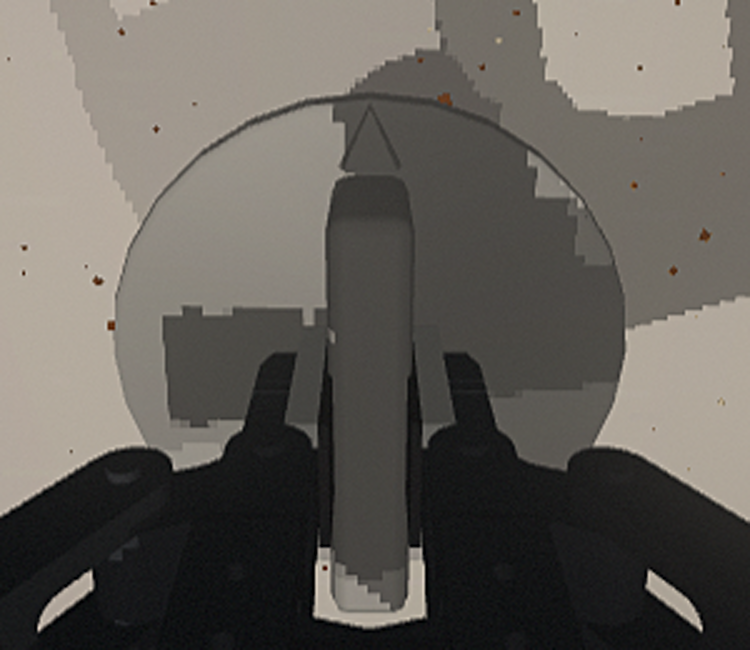

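View pics/s15.png

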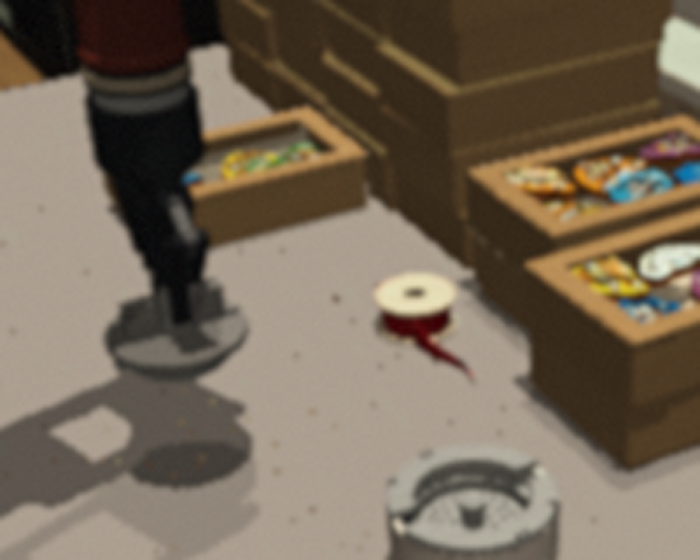

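Run:
```python
from h import *
s=np.load("w15.npy",allow_pickle=True).item()
f=lambda c:np.array(c)/2.5+[170,110]
c=f([[115,320],[626,325],[370,95],[160,205],[200,155],[580,200],[530,148],[150,440],[600,430]])
print(fitz(s,c,52),circ(onz(s,c,129)[:,:2]),circ(onz(s,c,128)[:,:2]))
p=onz(s,f([[327,220],[413,220],[333,608],[407,608]]),158);print(p,p.mean(0));a=(p[0]+p[1])/2;b=(p[2]+p[3])/2;print(np.linalg.norm(b-a),np.arctan2(*(b-a)[[1,0]]))
```

```text
(array([444.53894253, 222.6882108 ]), 124.93892134735019) (array([442.50114377, 222.66042325]), np.float64(50.60421193930376)) (array([443.00293134, 222.66726566]), np.float64(50.9479107888153))
[[406.2385112  215.48094925 158.        ]
 [406.07978749 228.60650159 158.        ]
 [479.19568123 216.2837236  158.        ]
 [479.01972006 229.54431938 158.        ]] [442.633425   222.47887345 158.        ]
72.95374255000536 0.01192970614548672
```

Emit:
drive_tool:
  motion:
    - [1,[-0.47,-0.97,0],[0,0,0]]
    - [1,[-0.47,-0.97,0],[0,0,0]]
    - [1,[-0.47,-0.97,0],[0,0,0]]
    - [1,[-0.47,-0.97,0],[0,0,0]]
    - [1,[-0.47,-0.97,0],[0,0,0]]
    - [1,[-0.47,-0.97,0],[0,0,0]]
    - [1,[-0.47,-0.97,0],[0,0,0]]
    - [1,[-0.47,-0.99,0],[0,0,0]]

```text
time_s: 16.8
tcp_pos: [559.3, -11.1, 133.0]
eef_rot: [3.141, -0.004, -3.132]
contact_force: [0.5, -0.0, -1.9]
opening: 12.1
```

Emit:
drive_tool:
  motion:
    - [1,[0,0,0],[0,0,0]]
    - [1,[0,0,0],[0,0,0]]
    - [1,[0,0,0],[0,0,0]]
    - [1,[0,0,0],[0,0,0]]

```text
time_s: 17.2
tcp_pos: [559.2, -9.0, 134.4]
eef_rot: [3.141, -0.002, -3.131]
contact_force: [1.0, -0.3, -2.8]
opening: 12.4
```

Run:
```python
from rig import env
from h import *
s=env.snapshot("wrist"); np.save("w16.npy",s,allow_pickle=True)
crop(s,170,90,470,330,2.6,"pics/w16.png")
t=env.get_state();print(s["xyz"],s["attitude"],t["tcp_pos"],t["eef_rot"],t["opening"],t["contact_force"],t["ft_torque"])
s=env.snapshot("scene"); np.save("s16.npy",s,allow_pickle=True);crop(s,220,130,400,290,3.7,"pics/s16.png")
```

```text
[483.69999008  -9.41896558 276.74549645] [-3.01110941e-01  5.90781336e-04  1.58338359e+00] [559.43054125  -9.04154353 134.76577287] [ 3.14121495e+00 -1.21551064e-03 -3.13079684e+00] 12.497577314779978 [ 0.64446389 -0.54567137 -2.0416046 ] [ 0.00493061  0.02980524 -0.02124744]
```

View pics/w16.png

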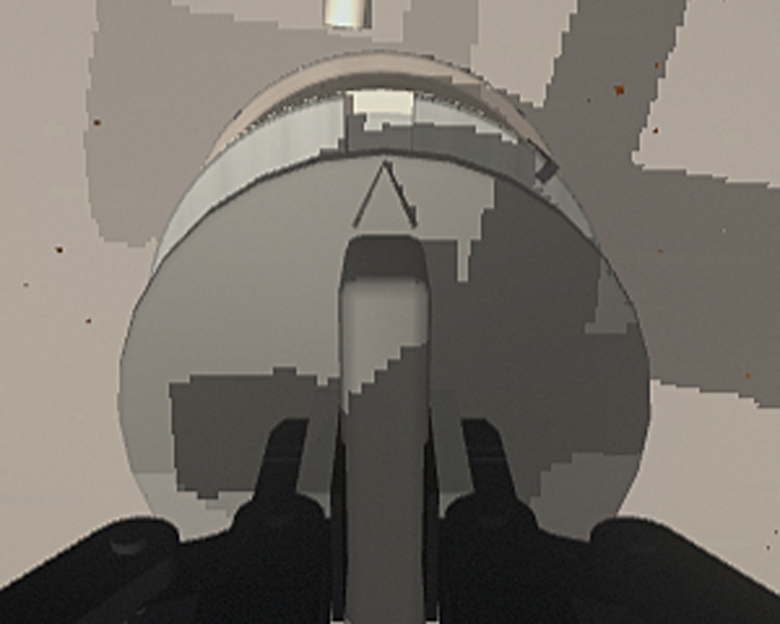

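View pics/s16.png

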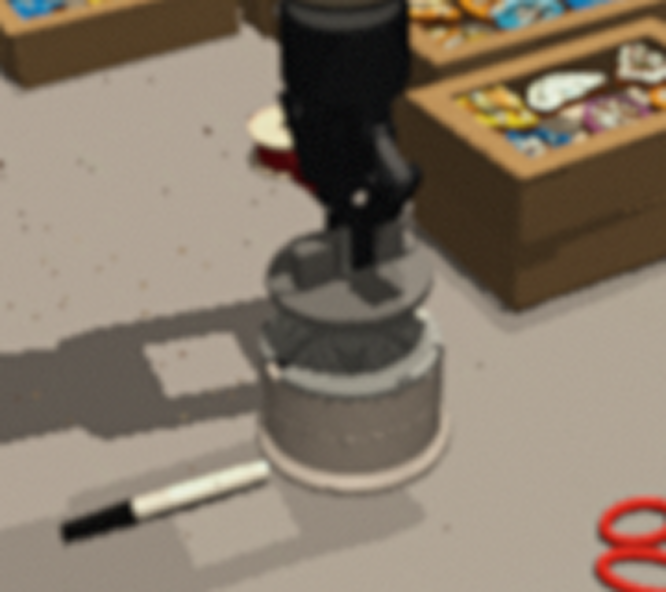

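Run:
```python
from h import *
s=np.load("w16.npy",allow_pickle=True).item()
f=lambda c:np.array(c)/2.6+[170,90]
p=onz(s,f([[347,110],[414,110]]),80);print("slot",p,p.mean(0))
rim=f([[165,235],[205,170],[300,108],[520,130],[560,170],[600,240]])
print(circ(onz(s,rim,80)[:,:2]))
c=f([[119,390],[650,395],[385,152],[150,282],[200,215],[240,185],[560,205],[620,275],[135,475],[640,460]])
print(fitz(s,c,52),circ(onz(s,c,129)[:,:2]))
a=onz(s,f([[385,162]]),126); print("ptr",a)
```

```text
slot [[505.1971019  -17.66143745  80.        ]
 [505.00231059  -2.265554    80.        ]] [505.09970625  -9.96349573  80.        ]
(array([557.68812185,  -8.78254385]), np.float64(56.89788036614362))
(array([558.77425308,  -8.25613034]), 126.34955846941928) (array([557.4512124 ,  -8.27662309]), np.float64(51.08359918865268))
ptr [[509.29063587  -8.92316648 126.        ]]
```

Emit:
drive_tool:
  motion:
    - [1,[0.017,-0.047,0.2],[0,0,0.02]]
    - [1,[0,0,0.3],[0,0,0]]
    - [1,[0,0,0],[0,0,0]]
    - [1,[0,0,0],[0,0,0]]
    - [1,[0,0,0],[0,0,0]]

```text
time_s: 17.8
tcp_pos: [559.8, -11.5, 120.3]
eef_rot: [3.142, 0.0, -3.135]
contact_force: [0.1, -0.8, -2.2]
opening: 12.4
```

Run:
```python
from rig import env
from h import *
s=env.snapshot("wrist"); np.save("w17.npy",s,allow_pickle=True)
crop(s,170,90,470,330,2.6,"pics/w17.png")
t=env.get_state();print(s["xyz"],s["attitude"],t["tcp_pos"],t["eef_rot"],t["opening"],t["contact_force"],t["ft_torque"])
s=env.snapshot("scene"); np.save("s17.npy",s,allow_pickle=True);crop(s,260,170,370,270,6,"pics/s17.png")
```

```text
[484.04267538 -11.57735156 262.44388268] [-3.03021091e-01  1.12804990e-03  1.57925898e+00] [559.9462372  -11.56172868 120.48484966] [-3.14154229e+00  4.03021810e-04 -3.13504040e+00] 12.703493470858572 [-0.63420025 -1.26137481 -2.39454832] [ 0.05156863  0.0427737  -0.05048339]
```

View pics/w17.png

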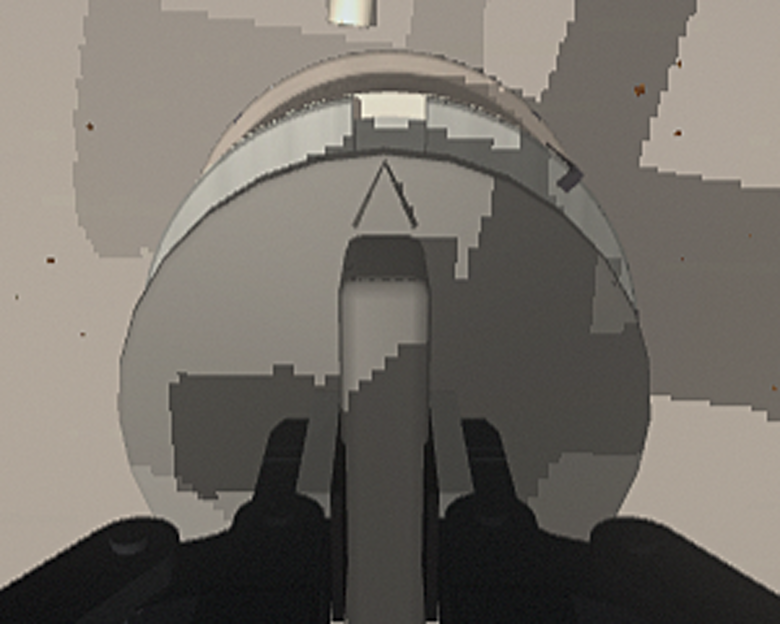

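View pics/s17.png

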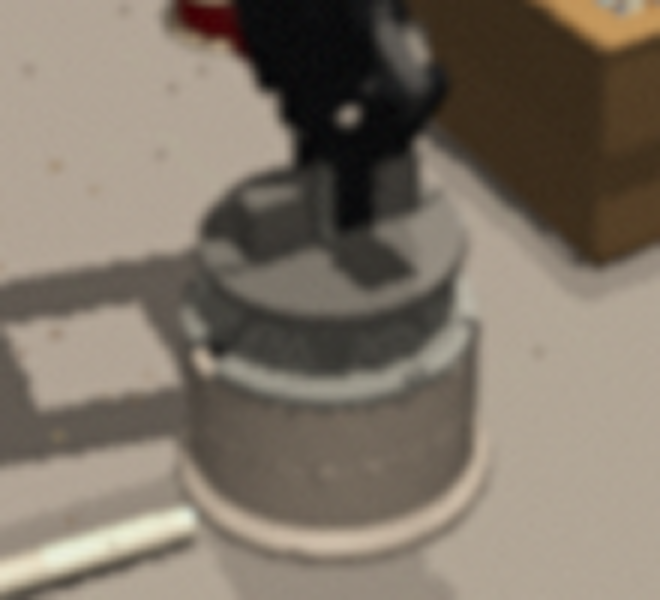

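Run:
```python
from h import *
s=np.load("w17.npy",allow_pickle=True).item()
f=lambda c:np.array(c)/2.6+[170,90]
p=onz(s,f([[357,112],[427,112]]),80);print("slot",p,p.mean(0))
rim=f([[158,240],[200,175],[250,135],[300,110],[540,128],[575,165],[605,210],[630,275]])
print(circ(onz(s,rim,80)[:,:2]))
c=f([[119,390],[650,395],[385,152],[150,282],[200,215],[240,185],[560,205],[620,275],[135,475],[640,460]])
print(fitz(s,c,52))
a=onz(s,f([[385,162]]),112); print("ptr",a)
from rig import env
for i in range(3):
    env.snapshot("top"); print(env.get_state()["tcp_pos"])
```

```text
slot [[504.70241862 -17.26848922  80.        ]
 [504.57416723  -2.33869258  80.        ]] [504.63829293  -9.8035909   80.        ]
(array([556.30541525,  -9.38668556]), np.float64(56.470678155711404))
(array([559.40448591, -10.80989948]), 112.20212101061533)
ptr [[509.88035391 -11.26612626 112.        ]]
[560.05591701 -11.5963143  120.65357944]
[559.99898875 -11.59340466 120.61327321]
[559.98985203 -11.60598944 120.61367901]
```

Emit:
drive_tool:
  motion:
    - [1,[0.027,0.04,0],[0,0,0]]
    - [1,[0,0,0.15],[0,0,0]]
    - [1,[0,0,0.15],[0,0,0]]
    - [1,[0,0,0],[0,0,0]]
    - [1,[0,0,0],[0,0,0]]
    - [1,[0,0,0],[0,0,0]]

```text
time_s: 18.65
tcp_pos: [559.0, -10.4, 111.3]
eef_rot: [-3.142, 0.0, -3.135]
contact_force: [-0.6, -0.7, -2.4]
opening: 12.3
```

Emit:
drive_tool:
  motion:
    - [1,[0,0,0.1],[0,0,0]]
    - [1,[0,0,0.1],[0,0,0]]
    - [1,[0,0,0],[0,0,0]]
    - [1,[0,0,0],[0,0,0]]

```text
time_s: 19.05
tcp_pos: [558.7, -10.3, 105.1]
eef_rot: [3.142, -0.0, -3.135]
contact_force: [-0.2, -0.8, -1.6]
opening: 12.3
```

Emit:
drive_tool:
  motion:
    - [1,[0,0,0.08],[0,0,0]]
    - [1,[0,0,0.08],[0,0,0]]
    - [1,[0,0,0],[0,0,0]]
    - [1,[0,0,0],[0,0,0]]

```text
time_s: 19.45
tcp_pos: [558.8, -10.3, 100.3]
eef_rot: [3.142, -0.0, -3.135]
contact_force: [-0.3, 0.0, -1.3]
opening: 12.5
```

Emit:
drive_tool:
  motion:
    - [1,[0,0,0.1],[0,0,0]]
    - [1,[0,0,0.1],[0,0,0]]
    - [1,[0,0,0],[0,0,0]]
    - [1,[0,0,0],[0,0,0]]

```text
time_s: 19.85
tcp_pos: [558.7, -10.3, 94.2]
eef_rot: [3.141, -0.001, -3.135]
contact_force: [-0.1, 0.4, -1.9]
opening: 12.4
```

Emit:
drive_tool:
  motion:
    - [1,[0,0,0.06],[0,0,0]]
    - [1,[0,0,0.06],[0,0,0]]
    - [1,[0,0,0],[0,0,0]]
    - [1,[0,0,0],[0,0,0]]

```text
time_s: 20.25
tcp_pos: [559.3, -10.4, 93.0]
eef_rot: [-3.141, 0.0, -3.135]
contact_force: [-5.2, 0.9, 7.4]
opening: 12.2
```

Emit:
drive_tool:
  motion:
    - [1,[0,0,0.06],[0,0,0]]
    - [1,[0,0,0],[0,0,0]]
    - [1,[0,0,0],[0,0,0]]

```text
time_s: 20.55
tcp_pos: [559.3, -10.4, 92.9]
eef_rot: [-3.141, -0.001, -3.135]
contact_force: [-9.6, 0.3, 16.9]
opening: 12.2
```

Run:
```python
from rig import env
from h import *
s=env.snapshot("wrist"); np.save("w18.npy",s,allow_pickle=True)
crop(s,170,90,470,330,2.6,"pics/w18.png")
t=env.get_state();print(s["xyz"],s["attitude"],t["tcp_pos"],t["eef_rot"],t["opening"],t["contact_force"],t["ft_torque"])
s=env.snapshot("scene"); np.save("s18.npy",s,allow_pickle=True);crop(s,260,170,370,270,6,"pics/s18.png")
```

```text
[483.64712547 -10.43039109 235.14480958] [-3.02461609e-01  1.33450435e-03  1.57955048e+00] [559.30050716 -10.39631092  92.92519752] [-3.14138221e+00 -5.39623370e-04 -3.13474214e+00] 12.40292951761434 [-9.49412213  0.55619665 16.28357582] [0.11531373 1.2885781  0.00841522]
```

View pics/w18.png

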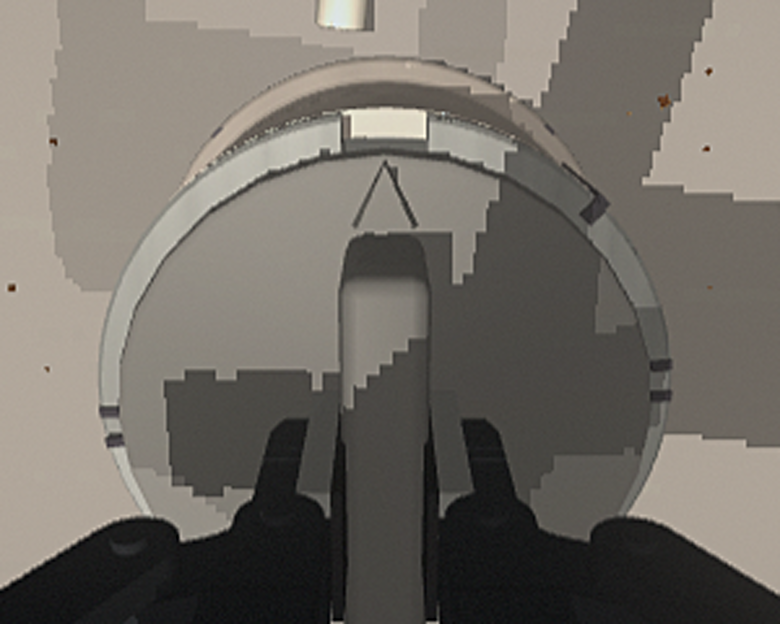

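View pics/s18.png

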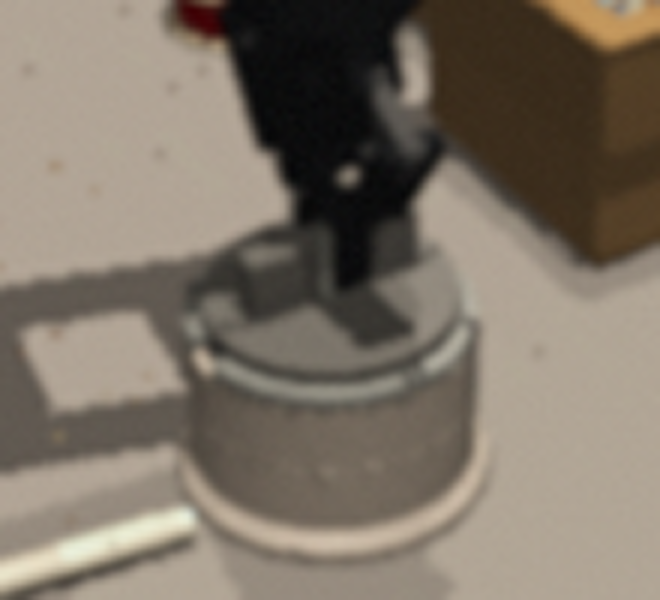

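Emit:
drive_tool:
  motion:
    - [1,[0,0,-0.05],[0,0,0.2]]
    - [1,[0,0,0],[0,0,0.4]]
    - [1,[0,0,0],[0,0,0.4]]
    - [1,[0,0,0],[0,0,0.4]]
    - [1,[0,0,0],[0,0,0.4]]
    - [1,[0,0,0],[0,0,0.2]]
    - [1,[0,0,0],[0,0,0]]

```text
time_s: 21.35
tcp_pos: [560.8, -10.9, 93.0]
eef_rot: [-3.141, 0.004, 2.869]
contact_force: [-0.8, -1.0, 6.7]
opening: 12.3
```

Emit:
drive_tool:
  motion:
    - [1,[0,0,0],[0,0,0.4]]
    - [1,[0,0,0],[0,0,0.5]]
    - [1,[0,0,0],[0,0,0.5]]
    - [1,[0,0,0],[0,0,0.5]]
    - [1,[0,0,0],[0,0,0.5]]
    - [1,[0,0,0],[0,0,0.5]]
    - [1,[0,0,0],[0,0,0.5]]
    - [1,[0,0,0],[0,0,0]]

```text
time_s: 22.15
tcp_pos: [560.5, -11.6, 93.0]
eef_rot: [3.142, 0.004, 2.394]
contact_force: [-2.1, -2.2, 6.0]
opening: 12.1
```

Emit:
drive_tool:
  motion:
    - [1,[0,0,0],[0,0,0]]
    - [1,[0,0,0],[0,0,0]]
    - [1,[0,0,0],[0,0,0]]

```text
time_s: 22.45
tcp_pos: [560.5, -11.6, 93.0]
eef_rot: [3.141, 0.004, 2.394]
contact_force: [-1.6, -3.4, 6.2]
opening: 12.3
```

Run:
```python
from rig import env
from h import *
s=env.snapshot("wrist"); np.save("w19.npy",s,allow_pickle=True)
crop(s,170,90,470,330,2.6,"pics/w19.png")
t=env.get_state();print(s["xyz"],s["attitude"],t["tcp_pos"],t["eef_rot"],t["opening"],t["contact_force"],t["ft_torque"])
s=env.snapshot("scene"); np.save("s19.npy",s,allow_pickle=True);crop(s,260,170,370,270,6,"pics/s19.png")
```

```text
[504.64625239  40.99798401 234.84414416] [-3.07541103e-01  5.03879567e-04  8.25478538e-01] [560.52539298 -11.60247511  92.97038883] [3.14131555 0.00383118 2.3943649 ] 12.307107757180935 [-1.65831022 -3.37884101  6.59393731] [-0.38628601  0.40874059 -0.01631467]
```

View pics/w19.png

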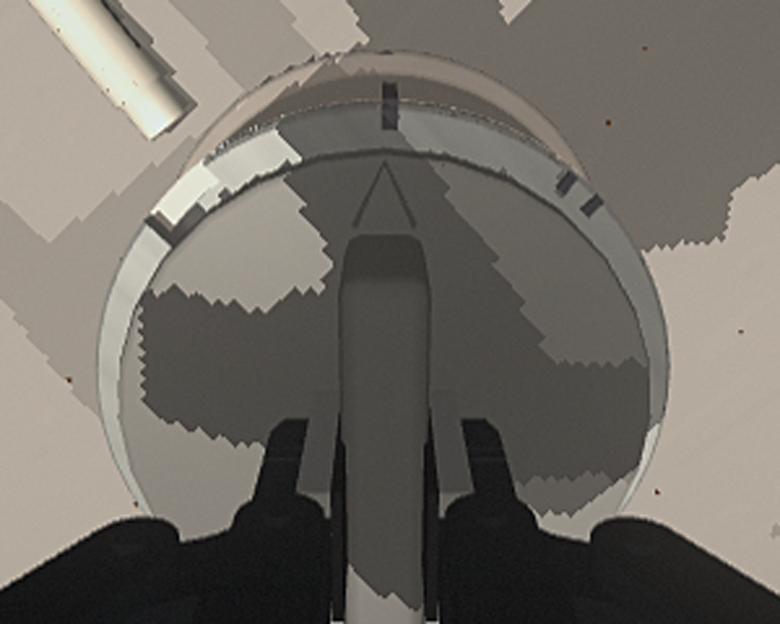

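View pics/s19.png

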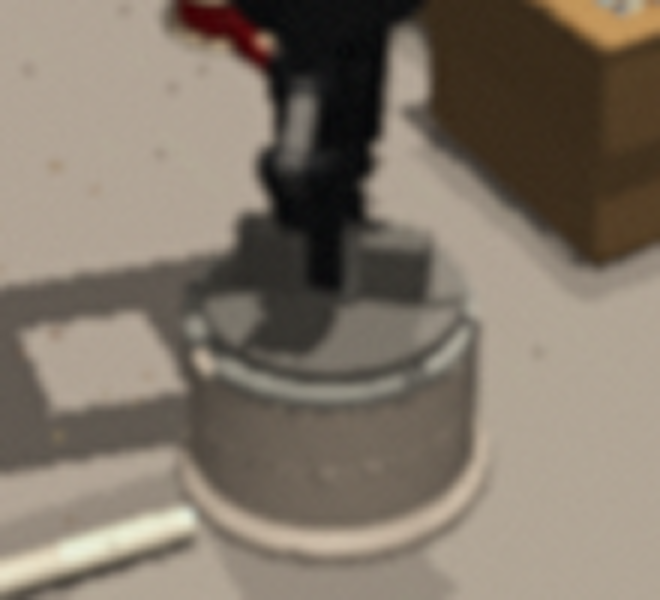

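Emit:
drive_tool:
  motion:
    - [1,[0,0,0],[0,0,0.17]]
    - [1,[0,0,0],[0,0,0]]
    - [1,[0,0,0],[0,0,0]]
    - [1,[0,0,0],[0,0,0]]

```text
time_s: 22.95
tcp_pos: [560.5, -11.7, 93.0]
eef_rot: [3.141, 0.004, 2.372]
contact_force: [-2.7, -3.2, 7.3]
opening: 12.2
```

Run:
```python
from rig import env
from h import *
s=env.snapshot("wrist"); np.save("w20.npy",s,allow_pickle=True)
crop(s,240,90,400,210,5,"pics/w20.png")
t=env.get_state();print(s["xyz"],s["attitude"],t["tcp_pos"],t["eef_rot"],t["opening"],t["contact_force"],t["ft_torque"])
```

```text
[505.83555627  42.26605088 234.8324573 ] [-3.07714096e-01  6.06290577e-04  8.02664065e-01] [560.5112545  -11.6360536   92.98036787] [3.14144111 0.00399093 2.37155454] 12.303114683954199 [-2.61312129 -1.87002779  6.64268216] [-0.37291009  0.46550166  0.13731853]
```

View pics/w20.png

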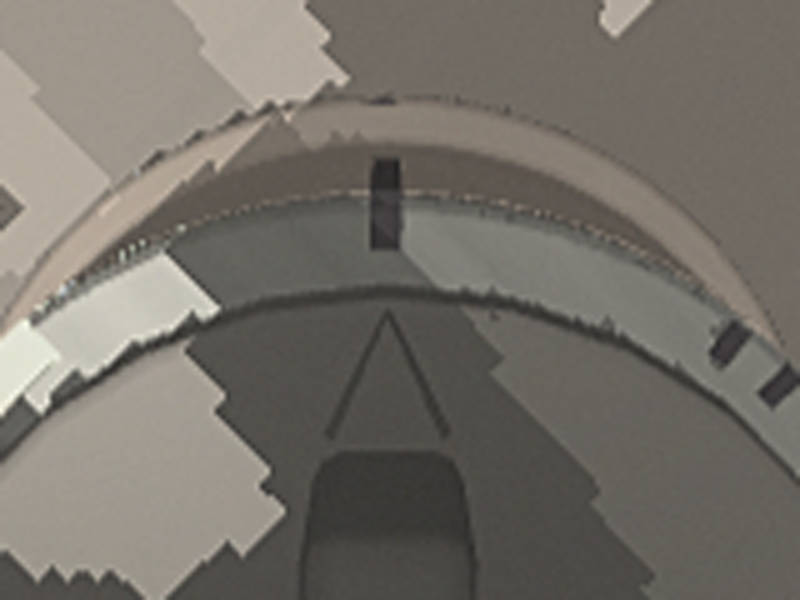

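Run:
```python
from h import *
s=np.load("w20.npy",allow_pickle=True).item()
f=lambda c:np.array(c)/5+[240,90]
m=onz(s,f([[386,226]]),80)[0]; tip=onz(s,f([[388,312]]),88)[0]
s2=s["image"]
f2=lambda c:np.array(c)/2.6+[170,90]
c=f2([[119,390],[650,395],[385,152],[200,215],[560,205],[135,475],[640,460]])
ctr,z=fitz(s,c,52); print(ctr,z)
rim=f2([[98,360],[669,360],[205,160],[300,115],[480,113],[620,215],[575,165],[105,300],[660,300],[110,430]])
rc=circ(onz(s,rim,80)[:,:2]);print("rim",rc)
# lid axis: bar sides at z=117
for C in (ctr,rc[0],[558.7,-9.75]):
    print(m,tip,[np.arctan2(*(-(q[:2]-C))[::-1]) for q in (m,tip)], np.linalg.norm(m[:2]-C))
b=onz(s,f([[302,560],[474,560]]),117); 
crop(s,290,150,350,370,2.6,"pics/w20b.png")
```

```text
[560.68947359 -10.51252795] 85.03208159322926
rim (array([558.38486951,  -8.48042621]), np.float64(56.941180984794165))
[519.48908487  28.73992187  80.        ] [524.47992064  24.18560596  88.        ] [np.float64(-0.7611907093428076), np.float64(-0.7640860846220818)] 56.90542019623457
[519.48908487  28.73992187  80.        ] [524.47992064  24.18560596  88.        ] [np.float64(-0.7633901343795344), np.float64(-0.7667898495928203)] 53.83527072612293
[519.48908487  28.73992187  80.        ] [524.47992064  24.18560596  88.        ] [np.float64(-0.776119337099388), np.float64(-0.7812243112955007)] 54.945154029725046
```

View pics/w20b.png

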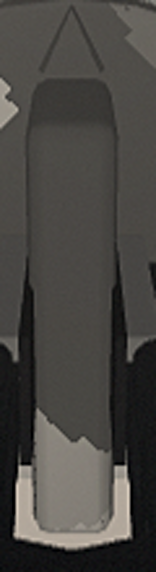

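Run:
```python
from rig import env
from h import *
s=env.snapshot("top"); crop(s,140,100,460,300,2.4,"pics/topend.png")
t=env.get_state();print(t["time_s"],t["tcp_pos"],t["eef_rot"],t["contact_force"],t["opening"])
```

```text
23.05 [560.48186116 -11.63833086  92.95199304] [3.14150758 0.00393821 2.37157267] [-1.31428103 -1.98543418  6.34123231] 12.118159810953571
```

View pics/topend.png

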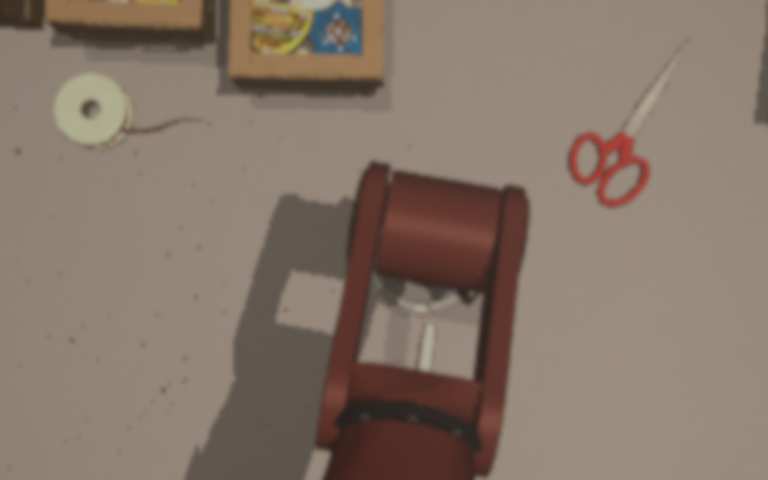

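The spool, scissors and marker are where they were at the start. The lid is holding steady on the half mark, so I'm handing in.

```bash
python3 -c "
from rig import env
print(env.job_done())"
```

```text
the job is handed in; nothing more can be done
None
```

The job is done and handed in at about 23 s. The sieve is on the ledge, and the lid is home, still gripped and held at the half mark.

- **Sieve:** I put it in by its knob, pressed it down with about 22 N, then pressed the knob again with closed fingers. The fingers met the knob at z = 74.0 mm, which is the seated height. The scene picture taken just before fitting the lid shows it lying level.
- **Lid:** The lugs went into the slots, and resistance began at TCP z = 93.0 mm. That matches the 92.9 mm expected for fully home, and the cap looked flush. I pushed it with about 17 N before turning.
- **Turn:** I turned it clockwise about 0.78 rad from the slots and never went near the lock. In the last wrist picture the lid's pointer is within about 0.005 rad of the half mark.
- **Hold:** I gripped with 90 N and kept a light downward push of about 6 N. The pose was steady over the last readings.
- **Things lying around:** In the last top picture the spool and scissors look unmoved. The arm hides all but one end of the marker there, and that end looks unmoved.

**Checks that disagreed:**
- The wrist camera put the heights of the held sieve and lid about 2–3 mm below what the contact heights showed.
- Pressing down gave a sideways force of up to 10 N in x, both for the sieve and for the lid. I took this to be arm flex and did not investigate further.
- The finger opening read about 2 mm less than the known widths of the knob and the bar.

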